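# Put two unfired mugs into the damp cupboard, handles out

### The job

Put both clay mugs away in the damp cupboard, one fully home in each bay with its handle pointing straight out of the front, then tip the clear hood over so that it is shut in front of them. The mugs are unfired and their handles are fresh: push them gently along the bench without lifting or tipping them, and leave the two glaze jars and the cone pack where they stand.

Things in the scene. Friction and masses are not known exactly. Their poses are not given: they have to be found in the camera images.
- mug_a: unfired brown clay mug, 84 mm tall, straight round wall 76 mm across (64 at the foot), 0.24 to 0.48 kg; origin at the centre of its foot, its x axis points to its handle, z up. Two fingers astride the handle and against the wall, low down, push and steer it: it follows as they turn, handle trailing
- mug_b: second mug, same shape, size, weight range and axes as mug_a. The bench is clear for pushing from x = 0.40 to 0.70 m: a steel straight edge lies nearer the robot, a tile cutter stands beyond
- mug_a_handle (a point): centre of the handle's bar at its outermost, 61 mm from mug_a's axis, 48 mm high. The handle is an upright D of 11 mm round bar; its arms meet the wall at 20 and 68 mm height, its outside lies 66.5 mm from the mug's axis
- mug_b_handle (a point): the same point on mug_b's handle
- cupboard: damp cupboard fixed on the bench: plywood box 220 mm wide, two bays side by side, open at the front, no floor. Origin on the bench, middle of the front; x points into the cupboard, y left for one looking in. Side panels at y = +-100 to 110 mm, 100 mm high, slope back from x = 3 mm at the bench to 33 mm at the top; a clear roof (top at 104 mm) covers only x = 72 to 142 mm; the hood covers the rest
- bay_left (a point): home point of a mug's axis in the left bay, on the bench, cupboard frame x = 94, y = +53 mm. The bays are 90 mm wide; a rail 12 mm wide, 30 mm high from x = 20 mm parts them; rubber pads at x = 132 mm stop the mug's wall
- bay_right (a point): home point of the right bay, cupboard frame x = 94, y = -53 mm
- flap (a joint): clear hood with a wooden lip, 216 mm wide, 0.16 kg, L-shaped: 38 mm top, 98 mm sloping front, hinged across the roof's front edge (x = 70, z = 106 mm in the cupboard's frame). 0 = shut over the front; 3.14 = open (start): its top lies on the roof and its front stands up, leaning back 0.29 rad. The hinge is loose: tipped from behind past about 2.5 it falls shut in 1 s unless a handle blocks it
- flap_edge (a point): middle of the hood's free edge (wooden lip 9 mm thick), 115 mm from the hinge line: open it is at x = 135, z = 201 mm in the cupboard's frame, shut at x = 5, z = 11 mm
- jar_brown: glaze jar, red lid, brown label, 69 mm across, 85 mm tall, loose; origin at the centre of its foot
- jar_white: glaze jar, black lid, white label, 69 mm across, 85 mm tall, loose; origin at the centre of its foot
- cone_pack: clay bar 28 x 92 x 18 mm (long along its own y) with three pointed cones up to 63 mm high, loose; origin at the centre of its underside
Not all that is in view belongs to the job. What is shaped like the mug_b but green is not meant.

How it is judged (in metres and radians):
On the way:
1. both mugs stand home in the bays, handles out, with the hood still open ((((x of mug_a in the frame of cupboard above 0.083 m and horizontal distance between mug_a and bay_left below 0.022 m) and (x of mug_b in the frame of cupboard above 0.083 m and horizontal distance between mug_b and bay_right below 0.022 m)) or ((x of mug_a in the frame of cupboard above 0.083 m and horizontal distance between mug_a and bay_right below 0.022 m) and (x of mug_b in the frame of cupboard above 0.083 m and horizontal distance between mug_b and bay_left below 0.022 m))) and angle between the x axis of each of mug_a, mug_b and the x axis of cupboard, either way round below 0.3 rad and x of each of mug_a_handle, mug_b_handle in the frame of cupboard below 0.045 m and angle between each of mug_a, mug_b's own z axis and vertical below 0.08 rad and height (world z) of each of mug_a, mug_b below 0.008 m and value of joint flap above 1.5 rad), for 0.2 s.
At the end, for the whole second after the job is handed in: One mug stands in each bay of the cupboard, its foot on the bench: its axis at least 83 mm in from the front sill and within 22 mm of the bay's home point, its handle pointing out of the front within 0.3 rad, upright within 0.08 rad and at rest; the hood is shut (joint below 0.08 rad) ((((x of mug_a in the frame of cupboard above 0.083 m and horizontal distance between mug_a and bay_left below 0.022 m) and (x of mug_b in the frame of cupboard above 0.083 m and horizontal distance between mug_b and bay_right below 0.022 m)) or ((x of mug_a in the frame of cupboard above 0.083 m and horizontal distance between mug_a and bay_right below 0.022 m) and (x of mug_b in the frame of cupboard above 0.083 m and horizontal distance between mug_b and bay_left below 0.022 m))) and angle between the x axis of each of mug_a, mug_b and the x axis of cupboard, either way round below 0.3 rad and x of each of mug_a_handle, mug_b_handle in the frame of cupboard below 0.045 m and angle between each of mug_a, mug_b's own z axis and vertical below 0.08 rad and height (world z) of each of mug_a, mug_b below 0.008 m and value of joint flap below 0.08 rad and linear speed of each of mug_a, mug_b below 0.02 m/s and velocity of joint flap below 0.1 rad/s); the robot touches nothing.
It fails at once if a mug is lifted, over 12 mm (height (world z) of any of mug_a, mug_b above 0.012 m).
It fails at once if a mug is tipped, over 0.25 rad (angle between any of mug_a, mug_b's own z axis and vertical above 0.25 rad).
It fails at once if the fingers press on a mug with over 40 N (contact force between the fingers and mug_a above 40 N or contact force between the fingers and mug_b above 40 N).
It fails at once if a glaze jar is moved, over 20 mm (distance of any of jar_brown, jar_white from where it was at the start of the episode above 0.02 m).
It fails at once if the cone pack is moved, over 20 mm (distance of cone_pack from where it was at the start of the episode above 0.02 m).
It also fails if it takes over 72 s, if anything falls off the work surface, if the arm or the gripper's body presses on something with over 40 N, if the wrist force passes 120 N, or if a joint passes its speed limit or range.

### The arm

A 6-joint arm with a two-finger parallel gripper is mounted at the origin on a cart in front of the work surface, level with it; the furniture and walls round the work are solid. World frame = base frame: x ahead of the robot, y to its left, z up, the work surface at z = 0. Lengths are in m, angles in degrees, forces in N, time in s.
With the tool pointing down it reaches from about 0.4 to 0.825 m from the base axis. Payload 7 kg.
Tool frame: the origin (TCP) lies midway between the tips of the shut fingers; the grasp point (between the pads) lies r.grip_depth behind it (r.grip_depth is the distance from the TCP to the grasp point, in m); z points along the fingers, y is the line along which they close (so a half turn about z gives the same grasp; the last joint's range is limited). The gripper opens to 88 mm and grips with 3 to 60 N. Pads are 19 mm wide; open, the fingers measure 130 mm over their backs; the gripper's body (78 mm by 193 mm) begins 47 mm behind the grasp point.
Start: joints at [-58.493, 20.546, 0.682, 0, -70.136, -16.507], TCP at [0.175, -0.652, 0.227] pointing down, gripper open.
Joint ranges: [-176.03, 176.03], [-82.01, 121.73], [-58.28, 71.71], [-173.87, 95.51], [-174.79, -0.11], [-173.66, 173.66]. Speed limits (degrees/s): [136.94, 136.94, 172.46, 180, 180, 180].

### API

Orientations are given as [roll, pitch, yaw] about the fixed x, y, z axes, in that order (R = Rz(yaw) Ry(pitch) Rx(roll)).
In Python, from plant import r gives the robot as it stands.
- The arm moves only by the shell command python3 -m pendant 'ROWS' [OPENING] [FORCE]. ROWS is a JSON list of rows, 1 to 12 of them, each of 6 numbers: dx, dy, dz in m, then a rotation vector rx, ry, rz in degrees; each row is the pose to reach, as a shift and turn from the pose commanded when the command began, along the tool's axes at that moment; what a row does not reach only later rows make up. A row lasts 1/12 s, in which the tool goes at most 0.0417 m and 7.16 degrees, less where a joint would pass 70% of its speed; a pose out of reach is approached as far as the arm can. OPENING is the finger opening in m, set as the command begins (- or left out keeps the last). The fingers move at their own pace and stop on an object; FORCE is the grip in N (left out, the last holds). Time passes only in rows, so rows that do not move let the fingers close. It prints the time, the measured TCP pose, the force, the opening and the grip force at its end.
- r.get_state(): the state, without advancing time (a new reading comes with each control period).
- r.capture(name): name is "scene" or "side" or "wrist"; returns a dict with "frame" (384x512x3 uint8, red, green, blue), "z_map" (384x512 float32, m along the optical axis (not along the pixel's ray), 0 where there is no reading), "fx", "fy", "cx", "cy" (pixels), "D" ([k1, k2, p1, p2, k3] as OpenCV has them; the pictures are not rectified), "cam_to_world" (4x4, takes a point from camera to world coordinates). Camera axes: x right, y down, z forward; pixel columns grow to the right and rows downward; lengths in m; the calibration is good to about 2 mm. A picture is of the moment at which its call begins.
- r.close_job(): hands the job in; it is judged then, once.
The state is a dict: "time_s": time; "joints": joint angles; "qd": joint speeds; "joint_torque": joint torques, N m; "tcp_pos": TCP position; "eef_rot": TCP orientation; "contact_force": force on the tool from outside, world axes, zero at the start; "moment": the same for the moment, N m; "gripper_width": finger opening in m; "gripper_force": force on a finger pad.
Only numpy, scipy, OpenCV 4.12 (cv2) and the standard library are available. Lean on these libraries where they do the work, as an engineer would, in place of code of your own. Each camera call takes 0.05 s, during which the arm holds its last target. There are 200 camera calls.

## Working session

There is one attempt and no reset: what is moved stays moved. The work goes in short steps, Python scripts to look and compute and a shell command to move; the robot and the scene stay as the last step left them, time stands still between calls to the robot, and variables do not carry over. Pictures are saved under pics/ and viewed, at most 10 in all, crops included, and the job is handed in when it is done.

```bash
ls; mkdir -p pics; cat > h.py <<'E'
import numpy as np, cv2
from plant import r
def cap(n):
    c=r.capture(n); return c
def cloud(c):
    h,w=c["z_map"].shape
    K=np.array([[c["fx"],0,c["cx"]],[0,c["fy"],c["cy"]],[0,0,1.]])
    u,v=np.meshgrid(np.arange(w),np.arange(h))
    p=cv2.undistortPoints(np.stack([u,v],-1).reshape(-1,1,2).astype(np.float64),K,np.array(c["D"],float)).reshape(h,w,2)
    z=c["z_map"][...,None]
    P=np.concatenate([p*z,z],-1)
    T=np.array(c["cam_to_world"]); W=P@T[:3,:3].T+T[:3,3]
    W[c["z_map"]==0]=np.nan
    return W
E
python3 - <<'E'
from h import *
ims=[]
for n in ["scene","side"]:
    c=cap(n); ims.append(c["frame"]); np.savez(f"{n}0.npz",W=cloud(c),f=c["frame"]); print(n,np.round(c["cam_to_world"],3).tolist())
    cv2.imwrite(f"pics/{n}0.png",cv2.resize(c["frame"][:,:,::-1],(800,600)))
print(r.get_state(), r.grip_depth)
E
```

```text
pics
scene [[-0.901, -0.272, 0.339, 0.051], [-0.435, 0.584, -0.685, 0.891], [-0.012, -0.765, -0.644, 0.945], [0.0, 0.0, 0.0, 1.0]]
side [[-0.984, -0.089, 0.157, 0.323], [-0.18, 0.558, -0.81, 0.984], [-0.016, -0.825, -0.565, 0.818], [0.0, 0.0, 0.0, 1.0]]
{'time_s': 0.1, 'joints': array([-5.84931532e+01,  2.05883061e+01,  6.37476138e-01, -1.47240565e-02,
       -7.01368119e+01, -1.65068878e+01]), 'qd': array([ 0.02115181, -0.10950853,  0.12499378,  0.13658232, -0.07013873,
        0.03865991]), 'joint_torque': array([-7.52994110e-04, -5.84164560e+01,  2.93750596e+01,  7.01563686e+00,
        1.00877820e-02, -7.62223726e-05]), 'tcp_pos': array([ 0.17453767, -0.65157914,  0.22570311]), 'eef_rot': array([ 1.79912037e+02, -1.16319338e-02, -1.65005045e+02]), 'contact_force': array([-1.29386374,  0.56805295, -1.13045456]), 'moment': array([ 0.01522279, -0.01320325, -0.04439178]), 'gripper_force': 0.0, 'gripper_width': 0.08775677862152739} 0.0188
```

View pics/scene0.png

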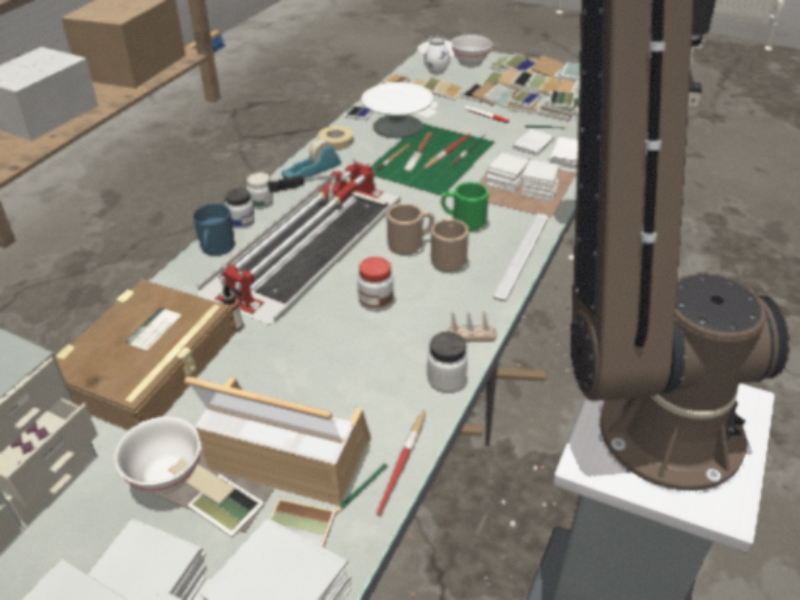

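View pics/side0.png

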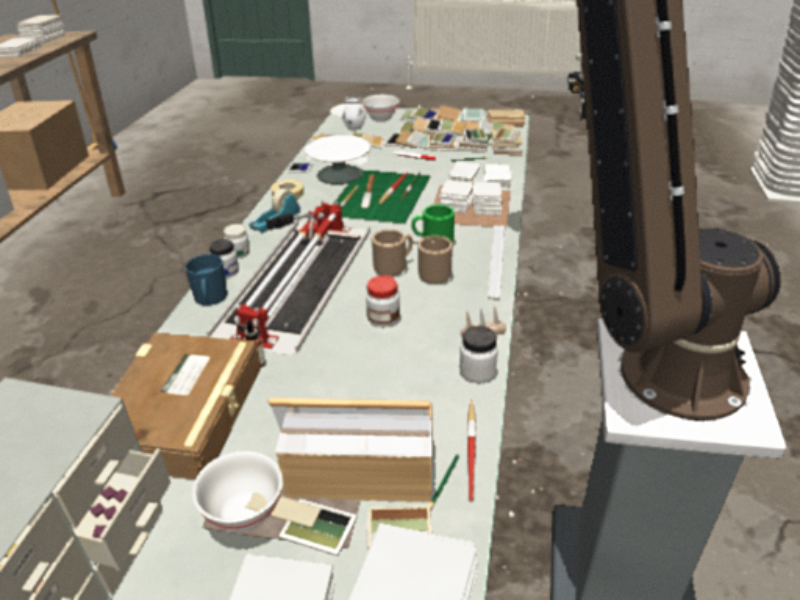

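Scene: two brown mugs at (405,228) and (450,245), the left one with its handle to the right. The red jar is at (375,283), the white jar at (447,362), cones at (472,330), and the green mug at (468,205). The cupboard is at (285,440) with its back to the camera. The side view agrees. Next I measure.

```bash
cat > m.py <<'E'
from h import *
def top(W,f,x0,x1,y0,y1,zmin=0.006,zmax=.3,res=.001):
    m=(W[...,0]>x0)&(W[...,0]<x1)&(W[...,1]>y0)&(W[...,1]<y1)&(W[...,2]>zmin)&(W[...,2]<zmax)
    return W[m],f[m]
E
python3 - <<'E'
from m import *
img=np.zeros((600,800,3),np.uint8)
for k,n in enumerate(["scene","side"]):
    d=np.load(n+"0.npz");W=d["W"];f=d["f"]
    p,c=top(W,f,.25,.85,-.8,.55,-.02,.35)
    b=p[(abs(p[:,2])<.015)]; print(n,"bench z",np.median(b[:,2]))
    # topdown: rows x (down= x small), col = -y ; 
    s=580
    o=np.argsort(p[:,2])
    for q,cc in zip(p[o],c[o]):
        i=int((.85-q[0])*s)+ (0); j=int((.55-q[1])*s)
        cv2.rectangle(img,(j,i),(j+1,i+1),tuple(int(t) for t in cc[::-1]),-1)
    if k==0: cv2.imwrite("pics/top_scene.png",img)
    for nm,(u,v) in dict(mugL=(405,228),mugR=(450,245),red=(375,265),blk=(447,340),cone=(472,330)).items():
        if k==0:
            q=W[int(v*.64),int(u*.64)]; print(nm,np.round(q,3))
cv2.imwrite("pics/top.png",img)
E
```

```text
scene bench z 0.00023994825539230824
mugL [ 0.591 -0.239  0.074]
mugR [ 0.487 -0.226  0.072]
red [ 0.583 -0.092  0.084]
blk [0.383 0.037 0.081]
cone [ 0.374 -0.062  0.023]
side bench z 0.0019514511483548214
```

View pics/top.png

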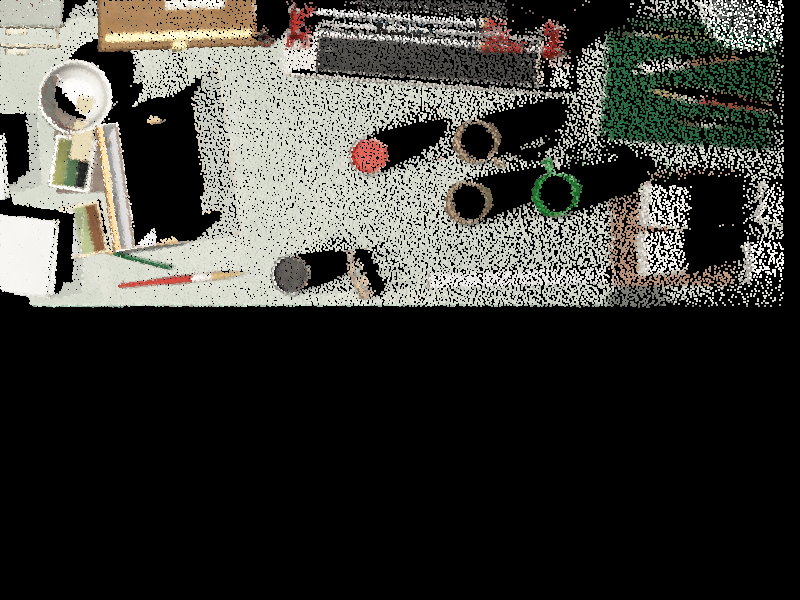

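```bash
cat >> m.py <<'E'
from scipy.optimize import least_squares
def circ(p,R=None):
    c0=np.median(p[:,:2],0)
    f=lambda t: np.hypot(p[:,0]-t[0],p[:,1]-t[1])-(t[2] if R is None else R)
    s=least_squares(f,[*c0,R or .038],loss="soft_l1",f_scale=.002)
    return s.x,np.std(s.fun)
E
python3 - <<'E'
from m import *
for n in ["scene","side"]:
    d=np.load(n+"0.npz");W=d["W"];f=d["f"]
    print(n)
    for nm,(x,y) in dict(mugL=(.605,-.27),mugR=(.502,-.26)).items():
        p,c=top(W,f,x-.06,x+.06,y-.06,y+.06,.076,.095)
        p=p[np.hypot(p[:,0]-x,p[:,1]-y)<.046]
        print(nm,len(p),np.round(circ(p,.036)[0],4), circ(p)[0].round(4))
    for nm,(x,y) in dict(red=(.583,-.09),blk=(.38,.05),green=(.52,-.405)).items():
        p,c=top(W,f,x-.06,x+.06,y-.06,y+.06,.078,.095)
        print(nm,len(p),np.round((p.min(0)+p.max(0))/2,4),np.round(np.ptp(p,axis=0),3))
    p,c=top(W,f,.34,.44,-.12,-.02,.008,.08); print("cone",p.mean(0).round(3),p.min(0).round(3),p.max(0).round(3))
    # lip: wood colored high z
    p,c=top(W,f,.38,.75,.15,.45,.185,.22); print("lip",len(p),p.min(0).round(3) if len(p) else 0,p.max(0).round(3) if len(p) else 0)
    if len(p)>10:
        a=np.polyfit(p[:,0],p[:,1],1);print("lip line y=",a, "mid",p.mean(0))
    p,c=top(W,f,.38,.75,.15,.45,.09,.108); 
    print("top100",len(p),p.min(0).round(3),p.max(0).round(3))
    p,c=top(W,f,.38,.75,.3,.45,.03,.09)
    if len(p): a=np.polyfit(p[:,0],p[:,1],1);print("back",a,p.min(0).round(3),p.max(0).round(3))
c=cap("wrist");print(np.round(c["cam_to_world"],3),c["fx"],c["cx"],c["cy"])
E
```

```text
scene
mugL 133 [ 0.6054 -0.2711  0.036 ] [ 0.6054 -0.2708  0.0346]
mugR 140 [ 0.5015 -0.2566  0.036 ] [ 0.5017 -0.2562  0.0341]
red 235 [ 0.5801 -0.0877  0.0836] [0.059 0.06  0.011]
blk 311 [0.3771 0.0468 0.0832] [0.056 0.061 0.01 ]
green 106 [ 0.516  -0.4077  0.0829] [0.075 0.076 0.01 ]
cone [ 0.375 -0.065  0.024] [ 0.341 -0.093  0.008] [ 0.417 -0.048  0.064]
lip 496 [0.419 0.342 0.186] [0.632 0.382 0.203]
lip line y= [0.14481731 0.28832595] mid [0.52116056 0.36379902 0.1973347 ]
top100 1684 [0.417 0.244 0.09 ] [0.651 0.385 0.108]
back [0.18298259 0.26937645] [0.417 0.3   0.03 ] [0.747 0.45  0.09 ]
side
mugL 137 [ 0.6072 -0.2708  0.036 ] [ 0.6072 -0.2706  0.0343]
mugR 135 [ 0.5026 -0.2574  0.036 ] [ 0.5026 -0.257   0.0349]
red 204 [ 0.5833 -0.088   0.0844] [0.059 0.063 0.012]
blk 278 [0.3778 0.0464 0.0845] [0.06  0.06  0.012]
green 84 [ 0.5168 -0.4076  0.0829] [0.074 0.075 0.01 ]
cone [ 0.375 -0.069  0.032] [ 0.341 -0.095  0.009] [ 0.42  -0.048  0.065]
lip 570 [0.421 0.344 0.185] [0.632 0.381 0.205]
lip line y= [0.14435388 0.28752942] mid [0.52420675 0.3632007  0.19851989]
top100 1631 [0.418 0.245 0.09 ] [0.639 0.384 0.108]
back [0.14223165 0.29226224] [0.418 0.348 0.03 ] [0.747 0.45  0.09 ]
[[-0.257  0.92   0.295  0.094]
 [ 0.966  0.244  0.08  -0.673]
 [ 0.002  0.306 -0.952  0.384]
 [ 0.     0.     0.     1.   ]] 339.8116218652675 254.70195156820634 193.68423352307235
```

Top view: the mugs are at j,i ≈ (477,142) and (470,202), and the cupboard mouth is near (200,165). mug_b's or mug_a's handle is hidden, so I'll bring the wrist camera over them. I'm also adding a helper that converts a wanted pose into tool-axis deltas.

```bash
cat > d.py <<'E'
import sys,numpy as np
from scipy.spatial.transform import Rotation as Ro
from plant import r
# usage: d.py x y z az tilt : az = heading of push direction (deg), tool tips lead by tilt; camera at rear
def rot(az,t):
    return Ro.from_euler('z',az,degrees=True)*Ro.from_euler('y',-t,degrees=True)*Ro.from_matrix([[-1,0,0],[0,1,0],[0,0,-1.]])
if __name__=="__main__":
    s=r.get_state(); R=Ro.from_euler('xyz',s["eef_rot"],degrees=True)
    for a in sys.argv[1:]:
        v=[float(t) for t in a.split(',')]
        d=R.inv().apply(np.array(v[:3])-s["tcp_pos"]); w=(R.inv()*rot(v[3],v[4])).as_rotvec(degrees=True)
        print(np.round(d,4).tolist(),np.round(w,1).tolist(),"rows>=",round(max(np.linalg.norm(d)/.0417,np.linalg.norm(w)/7.16),1))
E
python3 d.py .54,-.33,.25,80,0
python3 -m pendant '[[-0.036,0.018,-0.002,0,0,-5.4],[-0.072,0.036,-0.004,0,0,-10.8],[-0.108,0.054,-0.006,0,0,-16.2],[-0.144,0.072,-0.008,0,0,-21.7],[-0.18,0.09,-0.01,0,0,-27],[-0.217,0.108,-0.012,0,0,-32.5],[-0.253,0.126,-0.014,0,0,-38],[-0.29,0.144,-0.016,0,0,-43],[-0.326,0.162,-0.018,0,0,-48.7],[-0.362,0.18,-0.02,0,0,-54],[-0.4,0.198,-0.022,0,0,-60],[-0.436,0.216,-0.024,0,0,-65]]' 0.04
python3 - <<'E'
from h import *
c=cap("wrist"); np.savez("w1.npz",W=cloud(c),f=c["frame"]); cv2.imwrite("pics/w1.png",c["frame"][:,:,::-1])
E
```

```text
[-0.4362, 0.2162, -0.0239] [0.1, 0.0, -65.0] rows>= 11.7
time_s: 1.15
tcp_pos: [0.5412, -0.3288, 0.2506]
eef_rot: [180.0, 0.0, -99.7]
contact_force: [0.5, -1.2, 0.8]
gripper_width: 0.0401
gripper_force: 0.0
```

View pics/w1.png

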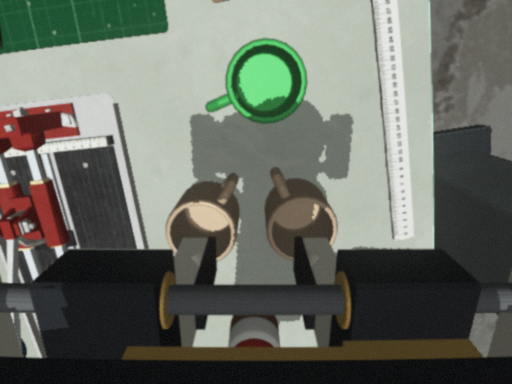

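The wrist view shows the left mug (near 205,225) with its handle at (230,185), and the right mug (near 302,220) with its handle at (279,182). The camera looks back over the fingers.

```bash
python3 - <<'E'
from m import *
d=np.load("w1.npz");W=d["W"];f=d["f"]
print("bench",np.nanmedian(W[150,200:320,2]))
for nm,(x,y) in dict(mugL=(.606,-.271),mugR=(.502,-.257)).items():
    p,c=top(W,f,x-.08,x+.08,y-.08,y+.08,.074,.1)
    p=p[np.hypot(p[:,0]-x,p[:,1]-y)<.046]
    s,e=circ(p,.036); print(nm,s.round(4),e,p[:,2].max().round(4))
    p,c=top(W,f,x-.08,x+.08,y-.09,y+.02,.03,.08)
    rr=np.hypot(p[:,0]-s[0],p[:,1]-s[1]); k=(rr>.044)&(rr<.075); q=p[k]; 
    m=q.mean(0); print(k.sum(),m.round(4),q.max(0).round(3),rr[k].max(),"handle az",np.degrees(np.arctan2(m[1]-s[1],m[0]-s[0])))
E
python3 d.py .535,.12,.33,98,0 .535,.10,.33,98,0
```

```text
bench -0.00044635306185697443
mugL [ 0.6081 -0.2741  0.036 ] 0.0020106904540488626 0.0858
363 [ 0.5621 -0.3051  0.0634] [ 0.581 -0.261  0.08 ] 0.07499612472827188 handle az -146.01908499697655
mugR [ 0.5029 -0.2597  0.036 ] 0.001876550911330253 0.0856
406 [ 0.5367 -0.3008  0.0635] [ 0.576 -0.253  0.08 ] 0.07488779299989186 handle az -50.65854000350463
[-0.4378, 0.0818, -0.0795] [-0.1, 0.0, -17.2] rows>= 10.8
[-0.418, 0.0786, -0.0795] [-0.1, 0.0, -17.2] rows>= 10.4
```

```bash
python3 - <<'E'
from m import *
d=np.load("w1.npz");W=d["W"];f=d["f"]
for nm,s,(u0,u1) in (("L",(.6075,-.2725),(218,242)),("R",(.5025,-.2585),(268,292))):
    w=W[170:205,u0:u1].reshape(-1,3); w=w[(w[:,2]>.03)&(w[:,2]<.09)]
    rr=np.hypot(w[:,0]-s[0],w[:,1]-s[1]); q=w[(rr>.044)&(rr<.07)]; m=q.mean(0)
    print(nm,len(q),m.round(4),q.min(0).round(3),q.max(0).round(3),rr.max().round(3),"az",np.degrees(np.arctan2(m[1]-s[1],m[0]-s[0])))
E
```

```text
L 283 [ 0.5707 -0.3148  0.0653] [ 0.561 -0.323  0.03 ] [ 0.582 -0.303  0.076] 0.066 az -131.02304894095485
R 261 [ 0.5191 -0.3116  0.068 ] [ 0.511 -0.321  0.031] [ 0.526 -0.299  0.076] 0.066 az -72.68072938450867
```

```bash
python3 -m pendant '[[-0.038,0.007,-0.007,0,0,-1.6],[-0.076,0.014,-0.014,0,0,-3.1],[-0.114,0.021,-0.022,0,0,-4.7],[-0.152,0.028,-0.029,0,0,-6.2],[-0.19,0.036,-0.036,0,0,-7.8],[-0.228,0.043,-0.043,0,0,-9.4],[-0.266,0.05,-0.05,0,0,-11],[-0.304,0.057,-0.058,0,0,-12.5],[-0.342,0.064,-0.065,0,0,-14],[-0.38,0.071,-0.072,0,0,-15.6],[-0.418,0.079,-0.08,0,0,-17.2],[-0.418,0.079,-0.08,0,0,-17.2]]'
python3 - <<'E'
from h import *
c=cap("wrist"); np.savez("w2.npz",W=cloud(c),f=c["frame"]); cv2.imwrite("pics/w2.png",c["frame"][:,:,::-1])
E
```

```text
time_s: 2.2
tcp_pos: [0.535, 0.1002, 0.3317]
eef_rot: [-179.9, 0.1, -82.5]
contact_force: [0.7, -1.0, 0.8]
gripper_width: 0.0401
gripper_force: 0.0
```

View pics/w2.png

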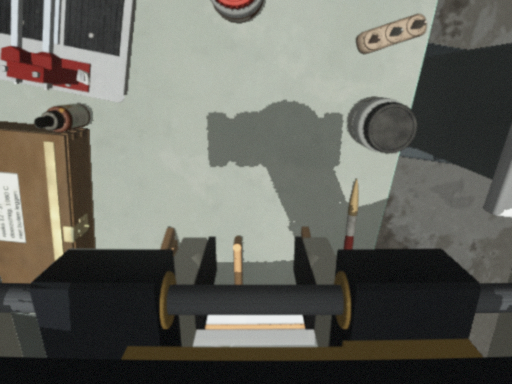

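This view shows the cupboard's left and right panel fronts at (305,232) and (168,240) with the rail end at (238,240), the white jar at (388,125) and the toolbox at left. The left-hand toolbox limits x to about 0.70.

```bash
python3 - <<'E'
from m import *
d=np.load("w2.npz");W=d["W"];f=d["f"]
for n,(u0,u1,v0,v1) in dict(pr=(160,182,222,250),pl=(298,312,222,236),rail=(230,247,232,282)).items():
    w=W[v0:v1,u0:u1].reshape(-1,3); w=w[(w[:,2]>.015)&(w[:,2]<.12)]
    if n=="rail": w=w[w[:,2]<.04]
    print(n,len(w),"min",w.min(0).round(4),"max",w.max(0).round(4),"med",np.median(w,0).round(4))
    t=w[w[:,2]>w[:,2].max()-.012]; print("  top: mean",t.mean(0).round(4),"ymin",t[:,1].min().round(4), "x",t[:,0].min().round(4),t[:,0].max().round(4))
# predicted from estimate
o=np.array([.545,.229]);a=np.radians(98.22);X=np.array([np.cos(a),np.sin(a)]);Y=np.array([-X[1],X[0]])
for n,x,y in (("panR",.033,-.105),("panL",.033,.105),("rail",.02,0)): print(n,(o+x*X+y*Y).round(4))
for k in("scene","side"):
    d=np.load(k+"0.npz");p,c=top(d["W"],d["f"],.4,.66,.2,.45,.085,.112)
    q=(p[:,:2]-o)@np.stack([X,Y],1); print(k,"cup frame ext",np.percentile(q,[1,50,99],axis=0).round(4).tolist())
    p,c=top(d["W"],d["f"],.4,.66,.2,.45,.18,.22);q=(p[:,:2]-o)@np.stack([X,Y],1);print("lip",np.percentile(q,[1,50,99],axis=0).round(4).tolist(), p[:,2].max())
E
```

```text
pr 171 min [0.6375 0.248  0.015 ] max [0.6536 0.2751 0.049 ] med [0.6456 0.2561 0.0291]
  top: mean [0.6466 0.2574 0.043 ] ymin 0.2547 x 0.6407 0.6527
pl 34 min [0.4356 0.2184 0.0154] max [0.4476 0.2245 0.0244] med [0.442  0.2212 0.02  ]
  top: mean [0.442  0.221  0.0201] ymin 0.2184 x 0.4356 0.4476
rail 340 min [0.5298 0.2462 0.0153] max [0.5494 0.3123 0.0323] med [0.5398 0.275  0.029 ]
  top: mean [0.5398 0.277  0.0286] ymin 0.2462 x 0.5298 0.5494
panR [0.6442 0.2767]
panL [0.4364 0.2466]
rail [0.5421 0.2488]
scene cup frame ext [[0.0357, -0.1088], [0.1244, 0.0168], [0.1419, 0.11]]
lip [[0.1309, -0.1046], [0.1373, 0.0062], [0.1408, 0.1065]] 0.20307542923833266
side cup frame ext [[0.0767, -0.1082], [0.129, 0.0027], [0.142, 0.1078]]
lip [[0.1269, -0.1046], [0.1357, 0.0003], [0.1396, 0.1034]] 0.20491320824815706
```

```bash
python3 d.py .5183,-.3081,.15,107.3,8
```

```text
[0.4007, 0.0691, 0.1807] [-0.7, -8.0, -9.8] rows>= 10.7
```

```bash
python3 -m pendant '[[0.036,0.006,0.016,0,-1,-1],[0.072,0.012,0.032,0,-2,-2],[0.108,0.019,0.049,0,-3,-3],[0.144,0.025,0.065,0,-4,-4],[0.18,0.031,0.081,0,-5,-5],[0.22,0.038,0.1,0,-6,-6],[0.258,0.044,0.117,0,-7,-7],[0.295,0.051,0.133,0,-8,-8],[0.331,0.057,0.149,-0.5,-8,-9],[0.366,0.063,0.165,-0.7,-8,-9.8],[0.4,0.069,0.181,-0.7,-8,-9.8],[0.4,0.069,0.181,-0.7,-8,-9.8]]' 0.026
python3 d.py .5183,-.3081,.032,107.3,8
```

```text
time_s: 3.25
tcp_pos: [0.5129, -0.3156, 0.1447]
eef_rot: [179.6, 8.2, -73.4]
contact_force: [-0.4, 1.7, -0.5]
gripper_width: 0.0259
gripper_force: 0.0
[0.0105, -0.008, 0.1123] [0.3, 0.2, -0.7] rows>= 2.7
```

```bash
python3 -m pendant '[[0,0,0,0,0,0],[0,0,0,0,0,0]]'
python3 d.py .5183,-.3081,.032,107.3,8
```

```text
time_s: 3.42
tcp_pos: [0.5156, -0.3113, 0.1491]
eef_rot: [179.9, 8.1, -73.1]
contact_force: [-0.3, -0.2, -0.7]
gripper_width: 0.0259
gripper_force: 0.0
[0.0141, -0.0036, 0.1163] [0.0, 0.1, -0.4] rows>= 2.8
```

```bash
python3 -m pendant '[[-0.001,-0.0036,0.02,0,0,0],[0.002,-0.0036,0.04,0,0,0],[0.006,-0.0036,0.065,0,0,0],[0.01,-0.0036,0.09,0,0,0],[0.014,-0.0036,0.116,0,0,0],[0.014,-0.0036,0.116,0,0,0],[0.014,-0.0036,0.116,0,0,0],[0.014,-0.0036,0.116,0,0,0]]'
python3 - <<'E'
from h import *
c=cap("scene");np.savez("s2.npz",W=cloud(c),f=c["frame"])
print(r.get_state()["tcp_pos"],r.get_state()["eef_rot"],r.get_state()["contact_force"])
cv2.imwrite("pics/s2.png",cv2.resize(c["frame"][110:190,210:350,::-1],None,fx=5,fy=5))
E
python3 d.py .5183,-.3081,.032,107.3,8
```

```text
time_s: 4.08
tcp_pos: [0.5204, -0.3073, 0.0347]
eef_rot: [-179.9, 7.9, -72.9]
contact_force: [0.1, -0.4, -0.0]
gripper_width: 0.0259
gripper_force: 0.0
[ 0.52059669 -0.30750697  0.03508958] [-179.86907828    7.89413312  -72.90033995] [0.58971267 0.37903884 1.18547181]
[0.0003, 0.0024, 0.0031] [-0.2, -0.1, -0.2] rows>= 0.1
```

View pics/s2.png

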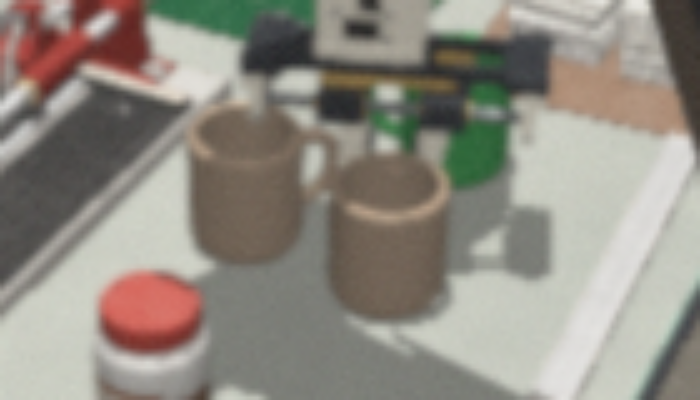

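The gripper sits behind the right mug at about (400,60), with clear space and no contact. Now close the fingers astride the handle and compute the pushes.

```bash
python3 -m pendant '[[0,0.001,0.002,0,0,0],[0,0.002,0.003,0,0,0],[0,0.002,0.003,0,0,0],[0,0.002,0.003,0,0,0]]' 0.016 4
python3 d.py .5155,-.3014,.032,106,8 .4978,-.1376,.032,97,8
```

```text
time_s: 4.47
tcp_pos: [0.5171, -0.3076, 0.0303]
eef_rot: [-180.0, 8.0, -73.0]
contact_force: [0.8, -0.3, 0.4]
gripper_width: 0.0159
gripper_force: 0.0
[-0.0066, -0.0003, -0.0008] [0.1, -0.0, 1.0] rows>= 0.2
[-0.1668, -0.0313, 0.0218] [1.4, 0.0, 9.9] rows>= 4.1
```

```bash
python3 -m pendant '[[-0.005,-0.0002,0,0,0,0.3],[-0.012,-0.0014,0.001,0,0,1],[-0.023,-0.003,0.0025,0,0,2],[-0.036,-0.006,0.0045,0,0,3],[-0.05,-0.009,0.006,0,0,4],[-0.064,-0.012,0.008,0,0,5],[-0.078,-0.0145,0.01,0.2,0,6],[-0.092,-0.017,0.012,0.5,0,7],[-0.106,-0.02,0.014,0.8,0,8],[-0.12,-0.0225,0.0155,1,0,9],[-0.134,-0.025,0.0175,1.2,0,9.9],[-0.148,-0.028,0.0195,1.4,0,9.9]]'
python3 - <<'E'
from m import *
for n in("scene","side"):
    c=cap(n);W=cloud(c)
    p,_=top(W,c["frame"],.43,.55,-.25,.0,.076,.0905)
    print(n,len(p),circ(p,.036)[0].round(4),p.min(0).round(3),p.max(0).round(3))
s=r.get_state();print(s["tcp_pos"],s["eef_rot"],s["contact_force"])
E
python3 d.py .4978,-.1376,.032,97,8 .5048,.1224,.032,97,8
```

```text
time_s: 5.47
tcp_pos: [0.4997, -0.1556, 0.0312]
eef_rot: [180.0, 8.0, -83.1]
contact_force: [-0.4, -1.8, -0.3]
gripper_width: 0.0159
gripper_force: 0.6
scene 212 [ 0.4923 -0.1098  0.036 ] [ 0.454 -0.166  0.076] [ 0.529 -0.07   0.089]
side 224 [ 0.4937 -0.106   0.036 ] [ 0.456 -0.167  0.076] [ 0.53  -0.065  0.09 ]
[ 0.4995863  -0.15468056  0.03134073] [179.99217551   8.04649579 -82.92836935] [-0.3000808  -0.06213411  0.06492647]
[-0.0171, -0.0003, 0.0018] [0.0, 0.0, 0.1] rows>= 0.4
[-0.2717, -0.0393, 0.0377] [0.0, 0.0, 0.1] rows>= 6.6
```

```bash
python3 -m pendant '[[-0.007,-0.001,0.001,0,0,0],[-0.018,-0.0026,0.0025,0,0,0],[-0.032,-0.0046,0.0045,0,0,0],[-0.046,-0.0066,0.0065,0,0,0],[-0.06,-0.0086,0.0085,0,0,0],[-0.074,-0.0106,0.0105,0,0,0],[-0.088,-0.0126,0.0123,0,0,0],[-0.102,-0.0146,0.0142,0,0,0],[-0.116,-0.0167,0.0162,0,0,0],[-0.13,-0.0187,0.018,0,0,0],[-0.144,-0.0207,0.02,0,0,0],[-0.158,-0.0228,0.022,0,0,0]]'
python3 d.py .5048,.1224,.032,97,8  .5048,.1224,.032,97,45
```

```text
time_s: 6.57
tcp_pos: [0.5031, 0.0053, 0.0313]
eef_rot: [180.0, 8.0, -83.0]
contact_force: [-0.1, -2.3, 0.8]
gripper_width: 0.0162
gripper_force: 0.8
[-0.1149, -0.0159, 0.0155] [0.0, 0.0, -0.0] rows>= 2.8
[-0.1149, -0.0159, 0.0155] [0.0, -37.0, -0.0] rows>= 5.2
```

```bash
python3 d.py .5012,.1635,.032,98.4,8; python3 -m pendant '[[-0.012,-0.002,0.0015,0,0,0],[-0.026,-0.0039,0.0035,0,0,0],[-0.04,-0.0058,0.0055,0,0,0],[-0.054,-0.0077,0.0075,0,0,0],[-0.068,-0.0097,0.0093,0,0,0],[-0.082,-0.0116,0.011,0,0,0],[-0.096,-0.0135,0.013,0,0,0],[-0.11,-0.0155,0.015,0,0,-0.5],[-0.124,-0.0165,0.017,0,0,-1],[-0.138,-0.0168,0.019,0,0,-1.4],[-0.15,-0.017,0.0207,0,0,-1.4],[-0.15,-0.017,0.0207,0,0,-1.4]]'
python3 d.py .5012,.1635,.032,98.4,8  .5012,.1635,.032,98.4,48
```

```text
[-0.1558, -0.0173, 0.0212] [-0.2, 0.0, -1.4] rows>= 3.8
time_s: 7.57
tcp_pos: [0.5016, 0.1589, 0.0318]
eef_rot: [-179.8, 8.0, -81.5]
contact_force: [0.4, -0.3, -0.1]
gripper_width: 0.0159
gripper_force: 0.0
[-0.0046, -0.0003, 0.0004] [-0.2, 0.0, 0.1] rows>= 0.1
[-0.0046, -0.0003, 0.0004] [-0.2, -40.0, 0.2] rows>= 5.6
```

```bash
python3 -m pendant '[[0.004,0,0,0,-6,0],[0.006,0,0,0,-12,0],[0.006,0,0,0,-18,0],[0.006,0,0,0,-24,0],[0.006,0,0,0,-30,0],[0.006,0,0,0,-36,0],[0.006,0,0,0,-40,0],[0.006,0,0,0,-40,0],[0.006,0,0,0,-40,0]]' 0.019
python3 - <<'E'
from m import *
s=r.get_state();print(s["joints"].round(1),s["tcp_pos"],s["contact_force"].round(1))
for n in("scene","side"):
    c=cap(n);W=cloud(c)
    p,_=top(W,c["frame"],.43,.56,.14,.3,.076,.0905)
    print(n,len(p),circ(p,.036)[0].round(4),p.min(0).round(3),p.max(0).round(3))
cv2.imwrite("pics/s3.png",cv2.resize(c["frame"][180:384,130:350,::-1],None,fx=2.8,fy=2.8))
E
python3 d.py .5012,.1635,.032,98.4,48
```

```text
time_s: 8.32
tcp_pos: [0.5028, 0.1494, 0.0296]
eef_rot: [-180.0, 48.0, -81.8]
contact_force: [0.3, -0.5, 1.3]
gripper_width: 0.0187
gripper_force: 0.0
[ -1.2  31.4 -12.1 -52.2 -68.   39.6] [0.50275645 0.14941801 0.02960071] [ 0.3 -0.5  1.3]
scene 246 [0.4914 0.2088 0.036 ] [0.43  0.165 0.076] [0.529 0.263 0.089]
side 154 [0.4927 0.2092 0.036 ] [0.431 0.156 0.076] [0.531 0.256 0.09 ]
[-0.0091, -0.0004, 0.0087] [-0.1, -0.1, 0.1] rows>= 0.3
```

View pics/s3.png

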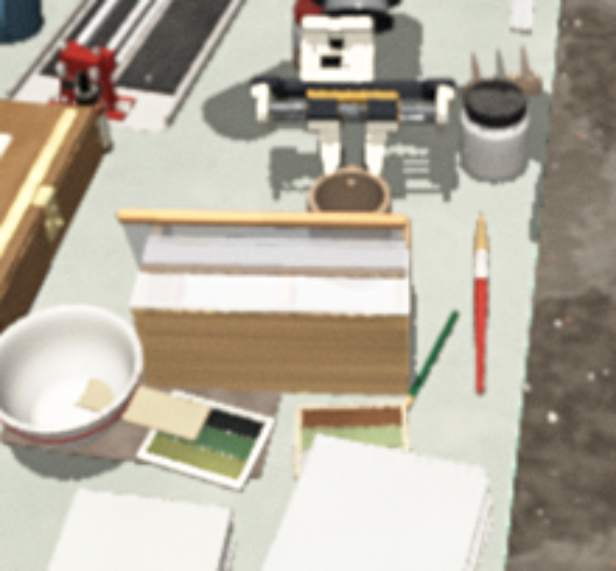

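The mug is at (350,195) just outside the left bay's mouth, and the tilted gripper is behind it, clear of the white jar at (495,130). Push it in.

```bash
python3 d.py .4865,.2647,.034,98.4,48
python3 -m pendant '[[-0.011,0,0.0045,0,0,0],[-0.018,0,0.012,0,0,0],[-0.025,-0.0003,0.0195,0,0,0],[-0.0315,-0.0004,0.0265,0,0,0],[-0.038,-0.0004,0.034,0,0,0],[-0.0445,-0.0005,0.041,0,0,0],[-0.051,-0.0006,0.0485,0,0,0],[-0.0575,-0.0007,0.0555,0,0,0],[-0.064,-0.0008,0.063,0,0,0],[-0.0705,-0.0008,0.07,0,0,0],[-0.0705,-0.0008,0.07,0,0,0]]'
python3 d.py .4855,.2707,.034,98.4,48
```

```text
[-0.0791, -0.0006, 0.0832] [-0.1, -0.1, 0.1] rows>= 2.8
time_s: 9.33
tcp_pos: [0.4883, 0.2512, 0.0367]
eef_rot: [-179.7, 48.1, -81.4]
contact_force: [-0.4, -0.1, 0.4]
gripper_width: 0.0191
gripper_force: 0.0
[-0.0112, -0.0001, 0.0165] [-0.1, 0.1, 0.2] rows>= 0.5
```

```bash
python3 -m pendant '[[-0.003,0,0.0045,0,0,0],[-0.006,0,0.009,0,0,0],[-0.0085,0,0.0125,0,0,0],[-0.011,0,0.016,0,0,0],[-0.011,0,0.016,0,0,0]]'
python3 - <<'E'
from m import *
o=np.array([.5452,.229]);a=np.radians(98.4);X=np.array([np.cos(a),np.sin(a)]);Y=np.array([-X[1],X[0]])
s=r.get_state();print(s["tcp_pos"],(s["tcp_pos"][:2]-o)@np.stack([X,Y],1),s["contact_force"].round(1))
for n in("scene","side"):
    c=cap(n);np.savez(n+"3.npz",f=c["frame"],W=cloud(c))
cv2.imwrite("pics/s4.png",cv2.resize(c["frame"][180:330,150:320,::-1],None,fx=4,fy=4))
E
```

```text
time_s: 9.75
tcp_pos: [0.486, 0.2689, 0.034]
eef_rot: [-179.7, 48.0, -81.4]
contact_force: [0.2, -0.7, 1.1]
gripper_width: 0.0191
gripper_force: 1.1
[0.48598519 0.26893527 0.03397969] [0.04815713 0.05274571] [ 0.2 -0.7  1.1]
```

View pics/s4.png

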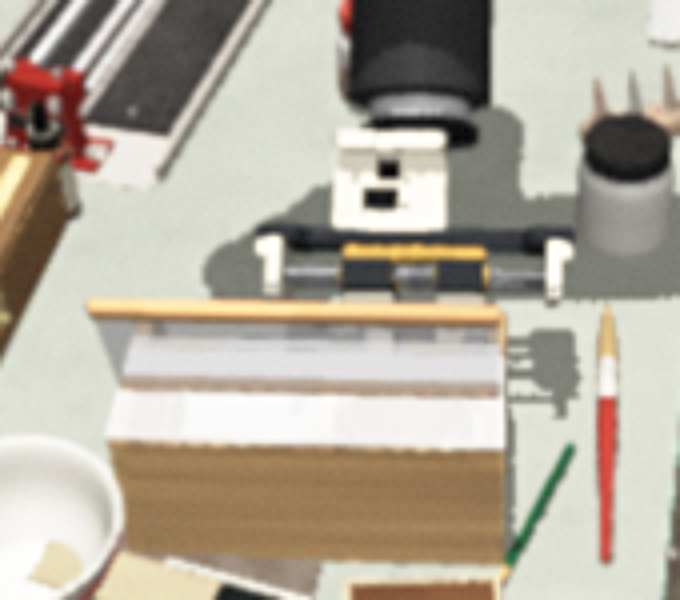

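The gripper is at the left bay's mouth and clear of the panels. The mug itself is hidden behind the hood. By geometry its axis is at about x = 91 mm, so a last gentle few mm remain to the pads.

```bash
python3 -m pendant '[[-0.001,0,0.0015,0,0,0],[-0.002,0,0.003,0,0,0],[-0.002,0,0.003,0,0,0]]'; python3 -m pendant '[[-0.001,0,0.0015,0,0,0],[-0.001,0,0.0015,0,0,0],[-0.001,0,0.0015,0,0,0]]'
```

```text
time_s: 10.1
tcp_pos: [0.4855, 0.2719, 0.0334]
eef_rot: [-179.7, 48.0, -81.4]
contact_force: [0.8, -2.7, 2.0]
gripper_width: 0.0185
gripper_force: 1.4
time_s: 10.35
tcp_pos: [0.4854, 0.2728, 0.0332]
eef_rot: [-179.7, 48.0, -81.4]
contact_force: [0.6, -6.1, 4.2]
gripper_width: 0.0192
gripper_force: 3.8
```

Pads reached, since the force rose to 6 N. Open slightly, back off, rise, then look at the left bay with the wrist camera.

```bash
python3 -m pendant '[[0.002,0,-0.002,0,0,0],[0.008,0,-0.009,0,0,0],[0.018,0,-0.02,0,0,0],[0.032,0,-0.035,0,0,0],[0.05,0,-0.055,0,0,0],[0.04,0,-0.075,0,0,0],[0.02,0,-0.095,0,6,0],[0,0,-0.115,0,12,0],[-0.02,0,-0.135,0,18,0],[-0.045,0,-0.155,0,24,0],[-0.065,0,-0.175,0,30,0],[-0.065,0,-0.175,0,30,0]]' 0.028
python3 - <<'E'
from m import *
from plant import r
o=np.array([.5452,.229]);a=np.radians(98.4);X=np.array([np.cos(a),np.sin(a)]);Y=np.array([-X[1],X[0]]);M=np.stack([X,Y],1)
for n in("scene","side","wrist"):
    c=cap(n);W=cloud(c);np.savez(n+"4.npz",f=c["frame"],W=W)
    p,f=top(W,c["frame"],.40,.56,.2,.40,.02,.099)
    q=np.c_[(p[:,:2]-o)@M,p[:,2]]; k=(q[:,1]>.01)&(q[:,1]<.095); q=q[k]
    h=q[(q[:,0]<.05)&(abs(q[:,1]-.053)<.03)]; print(n,len(q),"handle",len(h),h.mean(0).round(4) if len(h) else 0,h.min(0).round(3) if len(h) else 0)
    t=q[(q[:,2]>.072)&(q[:,2]<.092)&(q[:,0]>.05)]; print("rim",len(t),circ(t,.037)[0].round(4) if len(t)>10 else 0)
cv2.imwrite("pics/w4.png",c["frame"][:,:,::-1])
E
python3 d.py .55,.05,.25,98,0
```

```text
time_s: 11.35
tcp_pos: [0.5005, 0.1899, 0.207]
eef_rot: [-179.0, 17.7, -81.1]
contact_force: [0.1, -0.4, -0.3]
gripper_width: 0.0276
gripper_force: 0.0
scene 719 handle 0 0 0
rim 192 [0.1715 0.0523 0.037 ]
side 867 handle 0 0 0
rim 226 [0.1714 0.0534 0.037 ]
wrist 3736 handle 443 [0.0354 0.0526 0.0623] [0.027 0.047 0.033]
rim 780 [0.0938 0.0521 0.037 ]
[0.1214, -0.0326, -0.0932] [-0.1, 18.1, 0.5] rows>= 3.8
```

View pics/w4.png

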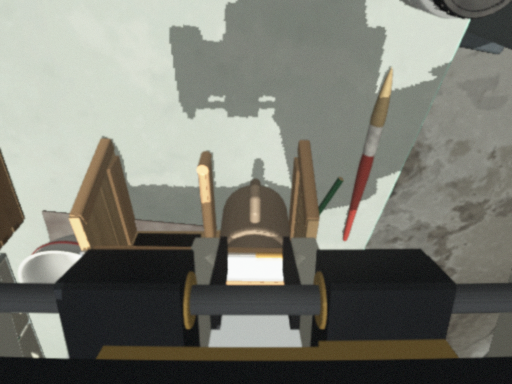

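The wrist view shows the first mug home in the left bay, with its handle at (255,205) pointing straight out and the rail at (205,185). It measures (93.8, 52.1) mm. Now the second mug.

```bash
python3 d.py .5714,-.314,.17,49,8 
python3 -m pendant '[[0,0,-0.01,0,1,3],[0.03,-0.006,-0.014,0,2,7],[0.068,-0.015,-0.025,0,3,11],[0.105,-0.024,-0.036,1,4,15],[0.143,-0.033,-0.047,1,5,20],[0.18,-0.042,-0.06,1,6,24],[0.218,-0.05,-0.07,2,7,28],[0.255,-0.06,-0.08,2,8,32],[0.293,-0.07,-0.09,2,8,36],[0.33,-0.08,-0.1,3,8,40],[0.366,-0.088,-0.11,3,8,44],[0.4,-0.096,-0.12,3,8,48]]' 0.026
python3 d.py .5714,-.314,.14,49,8
```

```text
[0.4914, 0.0003, -0.1298] [11.0, 9.5, 48.3] rows>= 12.2
time_s: 12.5
tcp_pos: [0.652, -0.2153, 0.1864]
eef_rot: [172.2, 6.1, -130.4]
contact_force: [1.1, 0.3, 0.1]
gripper_width: 0.0262
gripper_force: 0.0
[0.1316, -0.0069, 0.0318] [7.8, -1.9, 0.5] rows>= 3.3
```

```bash
python3 -m pendant '[[0.03,-0.002,0.007,2,-0.5,0],[0.065,-0.0035,0.015,4,-1,0],[0.1,-0.005,0.024,6,-1.5,0.5],[0.1316,-0.007,0.0318,7.8,-1.9,0.5],[0.1316,-0.007,0.0318,7.8,-1.9,0.5],[0.1316,-0.007,0.0318,7.8,-1.9,0.5]]'; python3 d.py .5714,-.314,.033,49,8
```

```text
time_s: 13.0
tcp_pos: [0.5699, -0.3131, 0.1399]
eef_rot: [179.9, 8.0, -131.0]
contact_force: [0.7, 0.2, 0.3]
gripper_width: 0.0262
gripper_force: 0.0
[0.0146, -0.0019, 0.1059] [0.1, 0.0, 0.0] rows>= 2.6
```

```bash
python3 -m pendant '[[0.0005,-0.002,0.02,0,0,0],[0.004,-0.002,0.045,0,0,0],[0.008,-0.002,0.07,0,0,0],[0.012,-0.002,0.092,0,0,0],[0.0146,-0.002,0.106,0,0,0],[0.0146,-0.002,0.106,0,0,0],[0.0146,-0.002,0.106,0,0,0]]'
python3 -m pendant '[[0,0,0,0,0,0],[-0.002,0,0,0,0,0],[-0.004,0,0,0,0,0],[-0.004,0,0,0,0,0]]' 0.014 3
python3 d.py .600,-.309,.033,78,8 .568,-.292,.033,112,8
```

```text
time_s: 13.58
tcp_pos: [0.5753, -0.312, 0.0342]
eef_rot: [-179.9, 8.1, -130.7]
contact_force: [0.1, -0.5, -0.2]
gripper_width: 0.0263
gripper_force: 0.0
time_s: 13.92
tcp_pos: [0.5792, -0.3086, 0.0375]
eef_rot: [-179.7, 8.2, -130.6]
contact_force: [-0.6, 0.4, 0.2]
gripper_width: 0.0144
gripper_force: 0.9
[-0.0124, -0.016, 0.0064] [-4.3, 0.1, -28.3] rows>= 4.0
[-0.0046, 0.0193, 0.0051] [-9.1, -0.0, -62.0] rows>= 8.7
```

```bash
cat > ax.py <<'E'
import sys,numpy as np,subprocess
D=.048
a=[]
for s in sys.argv[1:]:
    x,y,az=map(float,s.split(','))[:3] if 0 else [float(t) for t in s.split(',')]
    a.append(f"{x-D*np.cos(np.radians(az)):.4f},{y-D*np.sin(np.radians(az)):.4f},.033,{az},8")
subprocess.run(["python3","d.py"]+a)
E
python3 ax.py .6075,-.272,57 .607,-.271,65 .6055,-.2695,75 .604,-.267,85 .602,-.2645,95 .600,-.262,105 .597,-.258,112
```

```text
[0.002, -0.0041, 0.0043] [-1.4, 0.1, -7.5] rows>= 1.1
[0.0003, -0.0095, 0.0045] [-2.5, 0.1, -15.4] rows>= 2.2
[-0.0028, -0.0153, 0.005] [-3.9, 0.1, -25.3] rows>= 3.6
[-0.008, -0.0197, 0.0058] [-5.3, 0.1, -35.2] rows>= 5.0
[-0.014, -0.0229, 0.0067] [-6.7, 0.0, -45.1] rows>= 6.4
[-0.0209, -0.025, 0.0077] [-8.1, -0.0, -55.0] rows>= 7.8
[-0.027, -0.0232, 0.0085] [-9.1, -0.0, -62.0] rows>= 8.7
```

```bash
python3 -m pendant '[[0.001,-0.002,0.002,-0.7,0,-3.7],[0.001,-0.0045,0.004,-1.4,0,-8],[0.0003,-0.0095,0.0045,-2.5,0,-15],[-0.001,-0.0125,0.0048,-3.2,0,-20],[-0.0028,-0.0153,0.005,-3.9,0,-25],[-0.0054,-0.0175,0.0054,-4.6,0,-30],[-0.008,-0.0197,0.0058,-5.3,0,-35],[-0.011,-0.0213,0.0062,-6,0,-40],[-0.014,-0.0229,0.0067,-6.7,0,-45],[-0.0175,-0.024,0.0072,-7.4,0,-50],[-0.0209,-0.025,0.0077,-8.1,0,-55],[-0.027,-0.0235,0.0085,-9.1,0,-62]]'
cat > look.py <<'E'
import sys
from m import *
x,y=map(float,sys.argv[1].split(','))
s=r.get_state();print(s["tcp_pos"].round(4),s["eef_rot"].round(1),s["contact_force"].round(1))
for n in("scene","side"):
    c=cap(n);W=cloud(c)
    p,f=top(W,c["frame"],x-.08,x+.08,y-.08,y+.08,.076,.089)
    f=f.astype(int); k=(f[:,0]-f[:,2]>15)&(f[:,0]-f[:,2]<90)&(f[:,0]>f[:,1]) ; p=p[k]
    t=circ(p,.036)[0]; p=p[np.hypot(*(p[:,:2]-t[:2]).T)<.045]; t=circ(p,.036)[0]
    u=t[:2]-s["tcp_pos"][:2]; print(n,len(p),t[:2].round(4),"dist",np.hypot(*u).round(4),"az",np.degrees(np.arctan2(u[1],u[0])).round(1))
E
python3 look.py .597,-.258
```

```text
time_s: 14.92
tcp_pos: [0.6155, -0.3036, 0.0327]
eef_rot: [-180.0, 7.9, -67.8]
contact_force: [1.8, -1.2, -1.2]
gripper_width: 0.0139
gripper_force: 1.9
[ 0.6155 -0.3036  0.0327] [-180.     7.9  -67.8] [ 1.8 -1.2 -1.2]
scene 133 [ 0.5991 -0.2559] dist 0.0504 az 109.0
side 147 [ 0.6012 -0.2567] dist 0.049 az 107.0
```

```bash
python3 ax.py .582,-.231,117 .56,-.198,120 .532,-.165,120 .508,-.138,115 .494,-.112,108 
```

```text
[-0.0307, 0.0005, 0.0037] [-0.6, -0.0, -4.7] rows>= 0.7
[-0.0694, 0.0059, 0.0091] [-1.1, -0.0, -7.7] rows>= 1.7
[-0.1102, 0.0193, 0.0148] [-1.1, -0.0, -7.7] rows>= 2.7
[-0.1436, 0.0355, 0.0195] [-0.4, -0.0, -2.7] rows>= 3.6
[-0.1727, 0.0445, 0.0236] [0.6, -0.0, 4.2] rows>= 4.3
```

```bash
python3 -m pendant '[[-0.008,0,0.001,0,0,-1],[-0.019,0,0.0023,0,0,-3],[-0.031,0.0005,0.0037,-0.6,0,-4.7],[-0.044,0.0023,0.0055,-0.8,0,-6],[-0.057,0.004,0.0073,-1,0,-7],[-0.07,0.006,0.0091,-1.1,0,-7.7],[-0.083,0.01,0.011,-1.1,0,-7.7],[-0.097,0.0147,0.013,-1.1,0,-7.7],[-0.11,0.0193,0.0148,-1.1,0,-7.7],[-0.121,0.0247,0.0164,-0.9,0,-6],[-0.132,0.03,0.018,-0.7,0,-4.4],[-0.1436,0.0355,0.0195,-0.4,0,-2.7]]'
python3 look.py .508,-.138
python3 ax.py .494,-.112,108 .487,-.08,98 .489,-.04,90 .498,.0,80 .513,.035,75
```

```text
time_s: 16.02
tcp_pos: [0.5261, -0.1806, 0.0328]
eef_rot: [179.9, 8.0, -65.3]
contact_force: [1.8, -0.9, -0.6]
gripper_width: 0.0141
gripper_force: 0.7
[ 0.5261 -0.1806  0.0328] [179.9   8.  -65.3] [ 1.8 -0.9 -0.6]
scene 141 [ 0.5402 -0.1179] dist 0.0643 az 77.3
side 174 [ 0.5045 -0.1338] dist 0.0515 az 114.7
[-0.0267, 0.0053, 0.0038] [1.1, 0.1, 6.7] rows>= 0.9
[-0.0601, 0.0064, 0.0086] [2.5, 0.1, 16.6] rows>= 2.3
[-0.0975, -0.0059, 0.0139] [3.6, 0.1, 24.5] rows>= 3.5
[-0.1339, -0.0236, 0.019] [5.0, 0.1, 34.4] rows>= 4.9
[-0.1616, -0.0485, 0.0229] [5.7, 0.1, 39.3] rows>= 5.6
```

```bash
python3 -m pendant '[[-0.007,0.0015,0.001,0.3,0,1.8],[-0.016,0.0033,0.0023,0.7,0,4],[-0.027,0.0053,0.0038,1.1,0,6.7],[-0.038,0.006,0.0054,1.6,0,10],[-0.049,0.0064,0.007,2,0,13.3],[-0.06,0.0064,0.0086,2.5,0,16.6],[-0.073,0.003,0.0104,2.9,0,19.3],[-0.085,-0.0015,0.0122,3.2,0,22],[-0.0975,-0.006,0.0139,3.6,0,24.5],[-0.11,-0.0115,0.0156,4.1,0,28],[-0.122,-0.0175,0.0173,4.6,0,31],[-0.134,-0.0236,0.019,5,0,34]]'
python3 look.py .498,-.0
python3 ax.py .513,.035,75 .533,.07,72 .556,.108,74 .577,.142,80 .592,.172,90
```

```text
time_s: 17.12
tcp_pos: [0.4917, -0.0486, 0.0328]
eef_rot: [-179.9, 8.0, -99.7]
contact_force: [-0.9, -2.4, 0.6]
gripper_width: 0.0139
gripper_force: 1.4
[ 0.4917 -0.0486  0.0328] [-179.9    8.   -99.7] [-0.9 -2.4  0.6]
scene 184 [ 0.4964 -0.0011] dist 0.0478 az 84.3
side 201 [0.4987 0.0016] dist 0.0508 az 82.0
[-0.0369, -0.0028, 0.005] [0.7, 0.0, 5.4] rows>= 0.9
[-0.0747, -0.0143, 0.0104] [1.1, 0.0, 8.4] rows>= 1.8
[-0.1154, -0.0323, 0.0162] [0.8, 0.0, 6.4] rows>= 2.9
[-0.1517, -0.0524, 0.0213] [-0.0, 0.0, 0.5] rows>= 3.9
[-0.1841, -0.0705, 0.0259] [-1.4, 0.0, -9.4] rows>= 4.8
```

```bash
python3 -m pendant '[[-0.01,-0.0007,0.0013,0.2,0,1.5],[-0.023,-0.0016,0.003,0.4,0,3.5],[-0.037,-0.003,0.005,0.7,0,5.4],[-0.05,-0.0067,0.0068,0.8,0,6.5],[-0.063,-0.0105,0.0086,1,0,7.5],[-0.075,-0.0143,0.0104,1.1,0,8.4],[-0.088,-0.02,0.0123,1,0,7.7],[-0.102,-0.0262,0.0142,0.9,0,7],[-0.115,-0.0323,0.0162,0.8,0,6.4],[-0.127,-0.039,0.0179,0.6,0,4.5],[-0.139,-0.0456,0.0196,0.3,0,2.5],[-0.152,-0.0524,0.0213,0,0,0.5]]'
python3 look.py .577,.142
python3 ax.py .592,.172,90 .598,.195,96 .6005,.216,98.4
```

```text
time_s: 18.22
tcp_pos: [0.5702, 0.0945, 0.0326]
eef_rot: [-180.0, 8.0, -99.9]
contact_force: [-1.2, -2.2, 1.2]
gripper_width: 0.014
gripper_force: 1.2
[0.5702 0.0945 0.0326] [-180.     8.   -99.9] [-1.2 -2.2  1.2]
scene 214 [0.5741 0.1425] dist 0.0482 az 85.4
side 247 [0.578  0.1457] dist 0.0518 az 81.4
[-0.031, -0.0149, 0.0042] [-1.5, 0.1, -9.7] rows>= 1.4
[-0.0556, -0.0217, 0.0077] [-2.4, 0.1, -15.7] rows>= 2.2
[-0.077, -0.0225, 0.0107] [-2.7, 0.1, -18.1] rows>= 2.6
```

```bash
python3 -m pendant '[[-0.009,-0.0045,0.0012,-0.5,0,-3],[-0.02,-0.01,0.0027,-1,0,-6],[-0.031,-0.015,0.0042,-1.5,0,-9.7],[-0.043,-0.0185,0.006,-2,0,-12.7],[-0.0556,-0.0217,0.0077,-2.4,0,-15.7],[-0.0663,-0.0222,0.0092,-2.6,0,-17],[-0.077,-0.0225,0.0107,-2.7,0,-18.1],[-0.077,-0.0225,0.0107,-2.7,0,-18.1]]'
python3 look.py .60,.21
python3 d.py .6073,.1605,.033,98.4,8
```

```text
time_s: 18.98
tcp_pos: [0.6058, 0.168, 0.0327]
eef_rot: [179.9, 8.1, -81.7]
contact_force: [-0.5, 0.4, 0.2]
gripper_width: 0.0142
gripper_force: 0.0
[0.6058 0.168  0.0327] [179.9   8.1 -81.7] [-0.5  0.4  0.2]
scene 220 [0.5971 0.2173] dist 0.0501 az 100.0
side 169 [0.5983 0.2177] dist 0.0502 az 98.6
[0.0064, -0.0012, -0.0011] [0.1, 0.1, -0.2] rows>= 0.2
```

```bash
python3 -m pendant '[[0.004,0,0,0,-6,0],[0.006,0,0,0,-12,0],[0.006,0,-0.001,0,-18,0],[0.006,0,-0.002,0,-24,0],[0.006,0,-0.003,0,-30,0],[0.006,0,-0.003,0,-36,0],[0.006,0,-0.003,0,-40,0],[0.006,0,-0.003,0,-40,0]]' 0.019
python3 d.py .5913,.2801,.034,98.4,48; python3 look.py .60,.21
```

```text
time_s: 19.75
tcp_pos: [0.6056, 0.1564, 0.0325]
eef_rot: [179.4, 48.3, -82.6]
contact_force: [-0.3, 0.2, -0.6]
gripper_width: 0.0188
gripper_force: 0.0
[-0.084, -0.0026, 0.0919] [-0.2, 0.3, -0.7] rows>= 3.0
[0.6056 0.1564 0.0325] [179.4  48.3 -82.6] [-0.3  0.2 -0.6]
scene 220 [0.597 0.217] dist 0.0612 az 98.1
side 166 [0.5983 0.2178] dist 0.0618 az 96.8
```

```bash
python3 -m pendant '[[-0.008,-0.0003,0.008,0,0,0],[-0.015,-0.0005,0.016,0,0,0],[-0.0225,-0.0007,0.0245,0,0,-0.3],[-0.03,-0.001,0.033,0,0,-0.5],[-0.0375,-0.0012,0.041,0,0,-0.7],[-0.045,-0.0014,0.049,0,0,-0.7],[-0.0525,-0.0017,0.057,0,0,-0.7],[-0.06,-0.002,0.0655,0,0,-0.7],[-0.067,-0.0022,0.0735,0,0,-0.7],[-0.074,-0.0024,0.081,0,0,-0.7],[-0.081,-0.0025,0.0885,0,0,-0.7],[-0.081,-0.0025,0.0885,0,0,-0.7]]'
python3 d.py .5899,.2886,.034,98.4,48
```

```text
time_s: 20.85
tcp_pos: [0.5912, 0.2808, 0.0363]
eef_rot: [-179.4, 48.1, -80.8]
contact_force: [-0.5, -0.9, -1.5]
gripper_width: 0.0188
gripper_force: 0.9
[-0.0036, 0.0001, 0.0075] [-0.0, 0.1, 0.5] rows>= 0.2
```

```bash
python3 -m pendant '[[-0.002,0,0.0035,0,0,0],[-0.0035,0,0.006,0,0,0],[-0.0035,0,0.006,0,0,0]]'; python3 -m pendant '[[-0.001,0,0.0013,0,0,0],[-0.0014,0,0.002,0,0,0],[-0.0014,0,0.002,0,0,0]]'
```

```text
time_s: 21.1
tcp_pos: [0.5917, 0.2823, 0.0352]
eef_rot: [-179.2, 47.8, -80.7]
contact_force: [0.4, -16.7, 8.6]
gripper_width: 0.0196
gripper_force: 8.9
time_s: 21.35
tcp_pos: [0.592, 0.2829, 0.0353]
eef_rot: [-179.1, 47.7, -80.7]
contact_force: [-0.3, -24.4, 13.0]
gripper_width: 0.0189
gripper_force: 12.1
```

Stopped about 5 mm short, with force rising to 24 N. Back off and look.

```bash
python3 -m pendant '[[0.004,0,-0.005,0,0,0],[0.01,0,-0.011,0,0,0],[0.02,0,-0.022,0,0,0],[0.034,0,-0.037,0,0,0],[0.052,0,-0.057,0,0,0],[0.042,0,-0.077,0,0,0],[0.022,0,-0.097,0,6,0],[0.002,0,-0.117,0,12,0],[-0.018,0,-0.137,0,18,0],[-0.043,0,-0.157,0,24,0],[-0.063,0,-0.177,0,30,0],[-0.063,0,-0.177,0,30,0]]' 0.028
cat > lk.py <<'E'
from m import *
o=np.array([.5452,.229]);a=np.radians(98.4);X=np.array([np.cos(a),np.sin(a)]);Y=np.array([-X[1],X[0]]);M=np.stack([X,Y],1)
c=cap("wrist");W=cloud(c)
for y0 in (.053,-.053):
    p,f=top(W,c["frame"],.36,.70,.2,.40,.02,.099)
    q=np.c_[(p[:,:2]-o)@M,p[:,2]]; q=q[abs(q[:,1]-y0)<.042]
    t=q[(q[:,2]>.072)&(q[:,2]<.09)&(q[:,0]>.05)]; s=circ(t,.037)[0] if len(t)>10 else np.array([np.nan]*2)
    h=q[(q[:,0]<s[0]-.044)&(abs(q[:,1]-y0)<.03)&(q[:,0]<.053)]; m=h.mean(0)
    print(y0,"rim",len(t),s[:2].round(4),"handle",len(h),m.round(4),h.min(0).round(3) if len(h) else 0,"ang",np.degrees(np.arctan2(m[1]-s[1],s[0]-m[0])).round(1))
import sys; cv2.imwrite(sys.argv[1],c["frame"][:,:,::-1])
E
python3 lk.py pics/w5.png
```

```text
time_s: 22.35
tcp_pos: [0.6054, 0.2022, 0.2085]
eef_rot: [-178.8, 17.7, -80.7]
contact_force: [0.9, -0.2, 0.6]
gripper_width: 0.028
gripper_force: 0.0
0.053 rim 896 [0.0942 0.0519] handle 500 [0.0364 0.0512 0.058 ] [0.027 0.047 0.022] ang -0.7
-0.053 rim 707 [ 0.0871 -0.0533] handle 415 [ 0.0281 -0.0541  0.0625] [ 0.019 -0.06   0.033] ang -0.8
```

View pics/w5.png

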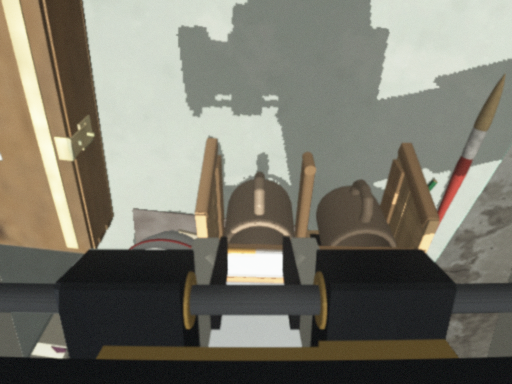

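The right mug (260,210) is centred and straight but at x = 87 mm, with its handle outside at 19 mm, about 6 mm short. I'll retry with a purely horizontal push, fingers slightly wider.

```bash
python3 d.py .6015,.205,.1,98.4,30 .600,.220,.037,98.4,48
```

```text
[0.0292, 0.003, 0.1004] [-0.6, -12.0, 0.8] rows>= 2.5
[0.0344, 0.0031, 0.165] [-0.4, -30.0, 0.9] rows>= 4.2
```

```bash
python3 -m pendant '[[0.01,0.001,0.03,0,-4,0],[0.02,0.002,0.065,0,-8,0.4],[0.029,0.003,0.1,0,-13,0.8],[0.031,0.003,0.125,0,-19,0.8],[0.033,0.003,0.148,0,-25,0.9],[0.0344,0.003,0.165,0,-30,0.9],[0.0344,0.003,0.165,0,-30,0.9],[0.0344,0.003,0.165,0,-30,0.9]]' 0.026
python3 d.py .5922,.274,.037,98.4,48 .591,.281,.037,98.4,48 .590,.2875,.037,98.4,48
```

```text
time_s: 23.07
tcp_pos: [0.5971, 0.2147, 0.0279]
eef_rot: [179.2, 48.0, -82.9]
contact_force: [0.4, 0.0, 0.3]
gripper_width: 0.026
gripper_force: 0.0
[-0.0465, -0.0029, 0.0381] [-0.2, 0.0, -0.9] rows>= 1.4
[-0.0512, -0.0027, 0.0434] [-0.2, 0.0, -0.9] rows>= 1.6
[-0.0556, -0.0026, 0.0483] [-0.2, 0.0, -0.9] rows>= 1.8
```

```bash
python3 -m pendant '[[-0.01,-0.0006,0.005,0,0,-0.3],[-0.0175,-0.001,0.012,0,0,-0.5],[-0.025,-0.0015,0.019,0,0,-0.9],[-0.032,-0.002,0.0255,0,0,-0.9],[-0.039,-0.0025,0.032,0,0,-0.9],[-0.0465,-0.0029,0.038,0,0,-0.9],[-0.049,-0.0028,0.041,0,0,-0.9],[-0.0512,-0.0027,0.0434,0,0,-0.9],[-0.0512,-0.0027,0.0434,0,0,-0.9]]'
python3 - <<'E'
from plant import r
s=r.get_state();print(s["contact_force"],s["moment"])
E
```

```text
time_s: 23.82
tcp_pos: [0.5916, 0.2831, 0.0416]
eef_rot: [-179.0, 48.0, -80.7]
contact_force: [-1.1, -5.0, 4.1]
gripper_width: 0.0257
gripper_force: 2.5
[-1.12604326 -4.99758091  4.05860718] [-2.47283714  0.01580774  0.2703897 ]
```

```bash
python3 -m pendant '[[-0.0013,0,0.0015,0,0,0],[-0.0026,0,0.003,0,0,0],[-0.0026,0,0.003,0,0,0]]'
python3 - <<'E'
from plant import r
s=r.get_state();print(s["contact_force"],s["moment"])
E
```

```text
time_s: 24.07
tcp_pos: [0.5919, 0.2844, 0.0417]
eef_rot: [-179.0, 47.8, -80.7]
contact_force: [-0.7, -15.3, 10.0]
gripper_width: 0.0262
gripper_force: 7.7
[ -0.72597958 -15.29876151   9.97037041] [-3.53205276  0.36501757  0.87735643]
```

```bash
python3 - <<'E'
from m import *
o=np.array([.5452,.229]);a=np.radians(98.4);X=np.array([np.cos(a),np.sin(a)]);Y=np.array([-X[1],X[0]]);M=np.stack([X,Y],1)
s=r.get_state();print(s["joints"].round(1),s["tcp_pos"])
# initial views into bays: anything between bench and roof?
for k in ("w2","wrist4"):
    d=np.load(k+".npz");W=d["W"].reshape(-1,3);q=np.c_[(W[:,:2]-o)@M,W[:,2]]
    for y0 in(.053,-.053):
        t=q[(q[:,0]>0)&(q[:,0]<.2)&(abs(q[:,1]-y0)<.038)&(q[:,2]>.006)&(q[:,2]<.2)]
        print(k,y0,len(t)); 
        H,ex,ez=np.histogram2d(t[:,0],t[:,2],bins=[np.arange(0,.21,.02),np.arange(0,.21,.02)]); print(H.T[::-1].astype(int))
for n in("scene","side"):
    c=cap(n);W=cloud(c).reshape(-1,3);q=np.c_[(W[:,:2]-o)@M,W[:,2]]
    # hood lip and roof now: compare with the start
    p=q[(q[:,2]>.18)&(q[:,2]<.22)&(abs(q[:,1])<.11)&(q[:,0]>.1)&(q[:,0]<.16)];
    for lo,hi in((-.11,-.05),(-.05,.05),(.05,.11)):
        z=p[(p[:,1]>lo)&(p[:,1]<hi)]; print(n,lo,len(z),np.median(z,0).round(4) if len(z) else 0)
    W=np.load(n+"0.npz")["W"].reshape(-1,3);q=np.c_[(W[:,:2]-o)@M,W[:,2]];p=q[(q[:,2]>.18)&(q[:,2]<.22)&(abs(q[:,1])<.11)&(q[:,0]>.1)&(q[:,0]<.16)];print(" before",np.median(p,0).round(4))
E
```

```text
[ 10.7  34.3  -1.9 -54.9 -64.8  28. ] [0.59185106 0.28444438 0.04167008]
w2 0.053 1773
[[  0   0   0   0   0   0   0   0   0   0]
 [  0   0   0   0   0   0   0   0   0   0]
 [  0   0   0   0   0   0   0   0   0   0]
 [  0   0   0   0   0 708   0   0   0   0]
 [  0   0   0   0 538 527   0   0   0   0]
 [  0   0   0   0   0   0   0   0   0   0]
 [  0   0   0   0   0   0   0   0   0   0]
 [  0   0   0   0   0   0   0   0   0   0]
 [  0   0   0   0   0   0   0   0   0   0]
 [  0   0   0   0   0   0   0   0   0   0]]
w2 -0.053 806
[[  0   0   0   0   0   0   0   0   0   0]
 [  0   0   0   0   0   0   0   0   0   0]
 [  0   0   0   0   0   0   0   0   0   0]
 [  0   0   0   0   0 361   0   0   0   0]
 [  0   0   0   0 212 233   0   0   0   0]
 [  0   0   0   0   0   0   0   0   0   0]
 [  0   0   0   0   0   0   0   0   0   0]
 [  0   0   0   0   0   0   0   0   0   0]
 [  0   0   0   0   0   0   0   0   0   0]
 [  0   0   0   0   0   0   0   0   0   0]]
wrist4 0.053 8149
[[   0    0    0    0    0    0    0    0    0    0]
 [   0    0    0    0    0  231  257    0    0    0]
 [   0    0  
[... 470 characters left out ...]
 0]
 [  0   0   0   0   0   0   0   0   0   0]
 [  0   0   0   0   0   0   0   0   0   0]
 [  0   0   0   0   0   0   0   0   0   0]
 [  0   0   0   0   0   0   0   0   0   0]
 [  0   0   0 221   0   0   0   0   0   0]
 [  0   0   0   0   0   0   0   0   0   0]
 [  0   0   0   0   0   0   0   0   0   0]
 [  0   0   0   0   0   0 422   0   0   0]
 [  0   0   0   0   0   0 382   0   0   0]]
scene -0.11 123 [ 0.1369 -0.0781  0.1979]
scene -0.05 228 [0.1375 0.0012 0.1982]
scene 0.05 147 [0.1375 0.0807 0.1981]
 before [0.1373 0.006  0.1981]
side -0.11 172 [ 0.1357 -0.0788  0.1988]
side -0.05 312 [ 0.1357 -0.002   0.1988]
side 0.05 179 [0.1362 0.0786 0.1992]
 before [1.358e-01 1.000e-04 1.989e-01]
```

```bash
python3 - <<'E'
from m import *
o=np.array([.5452,.229]);a=np.radians(98.4);X=np.array([np.cos(a),np.sin(a)]);Y=np.array([-X[1],X[0]]);M=np.stack([X,Y],1)
d=np.load("wrist4.npz");W=d["W"].reshape(-1,3);f=d["f"].reshape(-1,3);q=np.c_[(W[:,:2]-o)@M,W[:,2]]
k=(q[:,0]>.05)&(q[:,0]<.16)&(q[:,1]<-.008)&(q[:,1]>-.099)&(q[:,2]>-.01)&(q[:,2]<.07)
for y in np.arange(-.1,-.005,.01):
    for z in (-.01,.005,.02,.03,.04):
        t=k&(abs(q[:,1]-y-.005)<.005)&(q[:,2]>=z)&(q[:,2]<z+(.015 if z<.01 else .01))
        if t.sum()>3: print(round(y,3),z,t.sum(),"x",q[t,0].min().round(4),np.median(q[t,0]).round(4),q[t,0].max().round(4),f[t].mean(0).round(0))
E
```

```text
-0.1 -0.01 448 x 0.0501 0.0868 0.131 [125. 125. 114.]
-0.1 0.005 365 x 0.05 0.0925 0.132 [80. 66. 50.]
-0.1 0.02 301 x 0.0501 0.0909 0.1324 [90. 73. 54.]
-0.1 0.03 31 x 0.0531 0.1 0.1305 [121.  98.  70.]
-0.09 -0.01 448 x 0.0502 0.089 0.1327 [140. 143. 133.]
-0.09 0.005 53 x 0.1277 0.1292 0.1312 [48. 43. 34.]
-0.09 0.02 49 x 0.1279 0.129 0.1301 [24. 23. 21.]
-0.09 0.03 13 x 0.1286 0.1289 0.1295 [36. 31. 25.]
-0.08 -0.01 451 x 0.0501 0.0895 0.1321 [139. 142. 132.]
-0.08 0.005 53 x 0.1279 0.1293 0.1313 [47. 42. 34.]
-0.08 0.02 47 x 0.1271 0.1289 0.1305 [24. 24. 21.]
-0.08 0.03 15 x 0.128 0.1287 0.1295 [37. 33. 27.]
-0.07 -0.01 464 x 0.0501 0.0895 0.1315 [139. 142. 132.]
-0.07 0.005 54 x 0.1272 0.1291 0.1317 [46. 42. 34.]
-0.07 0.02 46 x 0.1278 0.1291 0.1304 [25. 24. 22.]
-0.07 0.03 14 x 0.1279 0.1289 0.13 [34. 30. 25.]
-0.06 -0.01 455 x 0.0501 0.0892 0.1314 [138. 141. 131.]
-0.06 0.005 56 x 0.1279 0.1292 0.1318 [48. 42. 35.]
-0.06 0.02 48 x 0.1275 0.1291 0.1309 [24. 24. 22.]
-0.06 0.03 10 x 0.1283 0.1292 0.13 [32. 29. 25.]
-0.05 -0.01 463 x 0.0501 0.0886 0.1323 [141. 145. 135.]
-0.05 0.005 55 x 0.1277 0.1295 0.132 [47. 43. 34.]
-0.05 0.02 49 x 0.1283 0.1292 0.1306 [25. 24. 22.]
-0.05 0.03 17 x 0.1279 0.1291 0.1302 [46. 39. 31.]
-0.04 -0.01 463 x 0.0502 0.0894 0.1328 [140. 144. 133.]
-0.04 0.005 57 x 0.1277 0.1295 0.1317 [50. 45. 36.]
-0.04 0.02 45 x 0.1282 0.1293 0.1306 [26. 26. 23.]
-0.04 0.03 19 x 0.128 0.1293 0.1299 [39. 34. 28.]
-0.03 -0.01 459 x 0.05 0.0891 0.1321 [138. 142. 131.]
-0.03 0.005 56 x 0.1283 0.1292 0.1321 [52. 47. 38.]
-0.03 0.02 33 x 0.1279 0.1292 0.1303 [30. 29. 26.]
-0.03 0.03 10 x 0.128 0.1292 0.1305 [45. 40. 34.]
-0.02 -0.01 311 x 0.0502 0.0881 0.1316 [140. 142. 131.]
-0.02 0.005 40 x 0.1248 0.1309 0.1323 [87. 76. 59.]
```

The bay is empty and its pad measures x ≈ 129 in my frame, so the mug was on its pad and was probably drawn back a little as I withdrew. This time I'll open first, then withdraw.

```bash
python3 -m pendant '[[0.001,0,-0.001,0,0,0],[0.0025,0,-0.0028,0,0,0],[0.003,0,-0.0033,0,0,0]]' 0.034
python3 -m pendant '[[0.004,0,-0.0045,0,0,0],[0.012,0,-0.0135,0,0,0],[0.022,0,-0.025,0,0,0],[0.036,0,-0.04,0,0,0],[0.054,0,-0.06,0,0,0],[0.044,0,-0.08,0,0,0],[0.022,0,-0.1,0,6,0],[0.002,0,-0.12,0,12,0],[-0.018,0,-0.14,0,18,0],[-0.043,0,-0.16,0,24,0],[-0.063,0,-0.18,0,30,0],[-0.063,0,-0.18,0,30,0]]'
python3 lk.py pics/w6.png
```

```text
time_s: 24.42
tcp_pos: [0.5917, 0.2826, 0.0409]
eef_rot: [-179.1, 48.0, -80.9]
contact_force: [0.4, -0.1, 0.5]
gripper_width: 0.0334
gripper_force: 0.0
time_s: 25.42
tcp_pos: [0.6067, 0.194, 0.2176]
eef_rot: [-178.5, 17.7, -80.8]
contact_force: [0.3, -0.3, 0.6]
gripper_width: 0.0338
gripper_force: 0.0
0.053 rim 836 [0.0942 0.0519] handle 472 [0.0363 0.0511 0.0582] [0.027 0.047 0.023] ang -0.8
-0.053 rim 688 [ 0.0872 -0.0525] handle 391 [ 0.0282 -0.052   0.0624] [ 0.02  -0.057  0.034] ang 0.4
```

```bash
python3 - <<'E'
from m import *
o=np.array([.5452,.229]);a=np.radians(98.4);X=np.array([np.cos(a),np.sin(a)]);Y=np.array([-X[1],X[0]]);M=np.stack([X,Y],1)
c=cap("wrist");W6=cloud(c).reshape(-1,3)
for nm,W in(("w4",np.load("wrist4.npz")["W"].reshape(-1,3)),("now",W6),("w2",np.load("w2.npz")["W"].reshape(-1,3))):
    q=np.c_[(W[:,:2]-o)@M,W[:,2]]; print(nm)
    for y in (-.095,-.085,-.02,.02,.085,.095):
        t=q[(abs(q[:,1]-y)<.005)&(q[:,0]>.11)&(q[:,0]<.15)&(q[:,2]>.008)&(q[:,2]<.06)]
        if len(t)>3: print("  pad y",y,len(t),np.median(t,0).round(4))
    # rail top centreline, panel tops
    t=q[(abs(q[:,1])<.02)&(q[:,0]>.03)&(q[:,0]<.13)&(abs(q[:,2]-.0295)<.006)]
    if len(t)>20: print("  rail",len(t),np.polyfit(t[:,0],t[:,1],1).round(4),"z",np.median(t[:,2]).round(4))
    for y0 in(-.105,.105):
        t=q[(abs(q[:,1]-y0)<.015)&(q[:,0]>-.01)&(q[:,0]<.05)&(q[:,2]>.01)&(q[:,2]<.098)]
        e=[ (z, t[abs(t[:,2]-z)<.006,0].min().round(4) if (abs(t[:,2]-z)<.006).sum()>3 else None) for z in(.02,.04,.06,.08)]
        print("  panel front",y0,e, "y med",np.median(t[:,1]).round(4) if len(t) else 0)
    for y0 in(.053,-.053):
        t=q[(abs(q[:,1]-y0)<.042)&(q[:,0]>.05)&(q[:,0]<.075)&(q[:,2]>.03)&(q[:,2]<.1)]
        if len(t): 
            f=t[abs(t[:,1]-y0-0.0)<.02]; print("  wallfront",y0,[(z,f[abs(f[:,2]-z)<.006,0].min().round(4)) for z in(.04,.055,.07,.083) if (abs(f[:,2]-z)<.006).sum()>3],"zmax",t[:,2].max().round(4))
E
```

```text
w4
  pad y -0.095 210 [ 0.126  -0.0978  0.0216]
  pad y -0.085 103 [ 0.129  -0.085   0.0219]
  pad y -0.02 50 [ 0.129  -0.022   0.0157]
  pad y 0.02 11 [0.1113 0.0244 0.0466]
  pad y 0.085 4 [0.1114 0.0802 0.0474]
  pad y 0.095 25 [0.1139 0.095  0.0294]
  rail 712 [-0.003  -0.0005] z 0.0292
  panel front -0.105 [(0.02, np.float64(0.0033)), (0.04, np.float64(0.0091)), (0.06, np.float64(0.0147)), (0.08, np.float64(0.0212))] y med -0.1012
  panel front 0.105 [(0.02, np.float64(0.0049)), (0.04, np.float64(0.0106)), (0.06, np.float64(0.0164)), (0.08, np.float64(0.0218))] y med 0.1005
  wallfront 0.053 [(0.04, np.float64(0.0557)), (0.055, np.float64(0.0555)), (0.07, np.float64(0.05)), (0.083, np.float64(0.0549))] zmax 0.0999
  wallfront -0.053 [] zmax 0.0978
now
  pad y -0.095 39 [ 0.1195 -0.0983  0.022 ]
  pad y 0.02 15 [0.1298 0.0187 0.0124]
  pad y 0.085 32 [0.1112 0.0807 0.0398]
  rail 713 [ 0.0244 -0.003 ] z 0.0291
  panel front -0.105 [(0.02, np.float64(0.0027)), (0.04, np.float64(0.009)), (0.06, np.float64(0.0151)), (0.08, np.float64(0.0211))] y med -0.1034
  panel front 0.105 [(0.02, np.float64(0.0053)), (0.04, np.float64(0.0104)), (0.06, np.float64(0.0163)), (0.08, np.float64(0.0225))] y med 0.0985
  wallfront 0.053 [(0.04, np.float64(0.0551)), (0.055, np.float64(0.0554)), (0.07, np.float64(0.05)), (0.083, np.float64(0.0554))] zmax 0.0965
  wallfront -0.053 [(0.04, np.float64(0.0501)), (0.055, np.float64(0.05)), (0.07, np.float64(0.05)), (0.083, np.float64(0.05))] zmax 0.0999
w2
  rail 267 [ 0.0021 -0.0019] z 0.0291
  panel front -0.105 [(0.02, np.float64(0.0035)), (0.04, np.float64(0.0092)), (0.06, None), (0.08, None)] y med -0.1023
  panel front 0.105 [(0.02, np.float64(0.0048)), (0.04, None), (0.06, None), (0.08, None)] y med 0.1029
```

```bash
python3 d.py .606,.212,.1,98,35 .605,.222,.033,98,56
```

```text
[0.0168, -0.0039, 0.1109] [-0.4, -16.9, 0.9] rows>= 2.7
[0.028, -0.0035, 0.1777] [-0.2, -37.9, 1.0] rows>= 5.3
```

```bash
python3 -m pendant '[[0.006,-0.001,0.035,0,-5,0.3],[0.012,-0.003,0.075,0,-11,0.6],[0.017,-0.004,0.111,0,-17,0.9],[0.022,-0.004,0.137,0,-24,1],[0.025,-0.0035,0.158,0,-31,1],[0.028,-0.0035,0.177,0,-38,1],[0.028,-0.0035,0.177,0,-38,1],[0.028,-0.0035,0.177,0,-38,1],[0.028,-0.0035,0.177,0,-38,1]]' 0.03
python3 d.py .5965,.277,.034,98.4,56 .5959,.282,.034,98.4,56 .5952,.287,.034,98.4,56; python3 -c "
from plant import r
s=r.get_state();print(s['joints'].round(1),s['contact_force'].round(1),s['moment'].round(2))"
```

```text
time_s: 26.27
tcp_pos: [0.6051, 0.2193, 0.0304]
eef_rot: [179.9, 56.0, -82.5]
contact_force: [1.0, 0.4, 0.8]
gripper_width: 0.0301
gripper_force: 0.0
[-0.0356, 0.0009, 0.0464] [-0.6, -0.0, -0.5] rows>= 1.4
[-0.0384, 0.0009, 0.0505] [-0.6, -0.0, -0.5] rows>= 1.5
[-0.0413, 0.0009, 0.0547] [-0.6, -0.0, -0.5] rows>= 1.6
[  0.7  40.    1.3 -58.8 -74.2  36.3] [1.  0.4 0.8] [-2.54 -0.36 -0.06]
```

```bash
python3 -m pendant '[[-0.006,0,0.008,0,0,0],[-0.0125,0,0.016,0,0,0],[-0.0185,0,0.024,-0.3,0,-0.3],[-0.0245,0.0005,0.032,-0.5,0,-0.5],[-0.0305,0.0009,0.04,-0.6,0,-0.5],[-0.0356,0.0009,0.0464,-0.6,0,-0.5],[-0.0384,0.0009,0.0505,-0.6,0,-0.5],[-0.0384,0.0009,0.0505,-0.6,0,-0.5]]'
python3 -m pendant '[[-0.0014,0,0.0021,0,0,0],[-0.0028,0,0.0042,0,0,0],[-0.0028,0,0.0042,0,0,0]]'
python3 -c "
from plant import r
s=r.get_state();print(s['joints'].round(1),s['contact_force'].round(1),s['moment'].round(2))"
```

```text
time_s: 26.93
tcp_pos: [0.5945, 0.2836, 0.0355]
eef_rot: [-179.8, 56.0, -81.2]
contact_force: [-1.1, -5.1, 3.6]
gripper_width: 0.0303
gripper_force: 3.0
time_s: 27.18
tcp_pos: [0.5943, 0.2851, 0.0355]
eef_rot: [-179.8, 55.8, -81.2]
contact_force: [-1.8, -19.0, 10.9]
gripper_width: 0.03
gripper_force: 9.8
[  6.2  38.8   0.2 -60.9 -71.1  34.5] [ -1.8 -19.   10.9] [-3.41  0.78  1.77]
```

The mug is at a hard stop again with the gripper in a different position, so it is as far in as it goes, at about 88–90 mm, which is inside the limits. Release, check, then do the hood.

```bash
python3 -m pendant '[[0.001,0,-0.0015,0,0,0],[0.003,0,-0.0045,0,0,0],[0.0035,0,-0.005,0,0,0]]' 0.034
python3 -m pendant '[[0.004,0,-0.0055,0,0,0],[0.011,0,-0.016,0,0,0],[0.019,0,-0.028,0,0,0],[0.03,0,-0.045,0,0,0],[0.042,0,-0.065,0,0,0],[0.03,0,-0.085,0,7,0],[0.005,0,-0.105,0,14,0],[-0.02,0,-0.125,0,20,0],[-0.045,0,-0.145,0,26,0],[-0.07,0,-0.16,0,32,0],[-0.085,0,-0.175,0,38,0],[-0.085,0,-0.175,0,38,0]]'
python3 lk.py pics/w7.png
python3 d.py .55,.25,.32,98.4,0 .519,.412,.30,98.4,0
```

```text
time_s: 27.43
tcp_pos: [0.5954, 0.282, 0.0348]
eef_rot: [-179.9, 56.0, -81.4]
contact_force: [0.0, 0.2, 0.1]
gripper_width: 0.034
gripper_force: 0.0
time_s: 28.43
tcp_pos: [0.6123, 0.1875, 0.2112]
eef_rot: [-179.2, 17.7, -81.0]
contact_force: [0.1, 0.3, 0.1]
gripper_width: 0.034
gripper_force: 0.0
0.053 rim 738 [0.0941 0.0519] handle 472 [0.0361 0.0511 0.0582] [0.027 0.047 0.023] ang -0.8
-0.053 rim 621 [ 0.0872 -0.0519] handle 394 [ 0.0284 -0.0507  0.0621] [ 0.02  -0.056  0.026] ang 1.1
[-0.1024, 0.0493, -0.0854] [-0.4, 18.0, 0.4] rows>= 3.4
[-0.253, 0.0555, -0.0156] [-0.4, 18.0, 0.4] rows>= 6.2
```

```bash
python3 -m pendant '[[-0.02,0.01,-0.03,0,4,0],[-0.05,0.02,-0.06,0,9,0],[-0.08,0.035,-0.085,0,14,0],[-0.11,0.05,-0.09,0,18,0.4],[-0.14,0.052,-0.075,0,18,0.4],[-0.17,0.053,-0.06,0,18,0.4],[-0.2,0.054,-0.045,0,18,0.4],[-0.23,0.055,-0.028,0,18,0.4],[-0.253,0.0555,-0.0156,-0.4,18,0.4],[-0.253,0.0555,-0.0156,-0.4,18,0.4],[-0.253,0.0555,-0.0156,-0.4,18,0.4]]' 0.004
python3 d.py .519,.412,.187,98.4,0 .5375,.285,.187,98.4,0
```

```text
time_s: 29.4
tcp_pos: [0.5196, 0.4105, 0.2936]
eef_rot: [179.4, -0.1, -81.8]
contact_force: [-0.3, -0.7, 0.0]
gripper_width: 0.0039
gripper_force: 0.0
[-0.0017, -0.0007, 0.1066] [0.6, -0.1, -0.2] rows>= 2.6
[0.1266, -0.0009, 0.1069] [0.6, -0.1, -0.2] rows>= 4.0
```

```bash
python3 -m pendant '[[-0.002,0,0.03,0,0,0],[-0.002,0,0.065,0,0,0],[-0.002,0,0.1,0,0,0],[-0.002,0,0.107,0,0,0],[0.008,0,0.107,0,0,0],[0.02,0,0.107,0,0,0],[0.032,0,0.107,0,0,0],[0.044,0,0.107,0,0,0],[0.056,0,0.107,0,0,0],[0.068,0,0.107,0,0,0],[0.08,0,0.107,0,0,0],[0.092,0,0.107,0,0,0]]'
python3 -m pendant '[[0.012,0,0,0,0,0],[0.024,0,0,0,0,0],[0.035,0,0,0,0,0],[0.035,0,0,0,0,0],[0.035,0,0,0,0,0],[0.02,0,-0.03,0,0,0],[0,0,-0.07,0,0,0],[0,0,-0.1,0,0,0],[0,0,-0.1,0,0,0],[0,0,-0.1,0,0,0],[0,0,-0.1,0,0,0],[0,0,-0.1,0,0,0]]'
cat > hood.py <<'E'
from m import *
o=np.array([.5452,.229]);a=np.radians(98.4);X=np.array([np.cos(a),np.sin(a)]);Y=np.array([-X[1],X[0]]);M=np.stack([X,Y],1)
for n in("scene","side","wrist"):
    c=cap(n);W=cloud(c);f=c["frame"].astype(int);q=np.dstack([(W[...,:2]-o)@M,W[...,2]])
    t=q[(abs(q[...,1])<.115)&(q[...,0]>-.15)&(q[...,0]<.16)&(q[...,2]>.112)&(q[...,2]<.26)]
    print(n,"above roof pts",len(t),np.median(t,0).round(3) if len(t) else 0)
    k=(abs(q[...,1])<.105)&(q[...,0]>-.06)&(q[...,0]<.02)&(q[...,2]>.004)&(q[...,2]<.1); t=q[k]
    print("  front lip",len(t),np.median(t,0).round(4) if len(t) else 0,t.min(0).round(3) if len(t) else 0,t.max(0).round(3) if len(t) else 0)
E
python3 hood.py
```

```text
time_s: 30.4
tcp_pos: [0.5322, 0.3182, 0.1895]
eef_rot: [179.6, 0.1, -81.8]
contact_force: [-0.7, 0.4, -0.2]
gripper_width: 0.0042
gripper_force: 0.4
time_s: 31.4
tcp_pos: [0.5321, 0.3193, 0.2877]
eef_rot: [179.5, -0.0, -81.8]
contact_force: [0.9, 0.0, 0.0]
gripper_width: 0.0039
gripper_force: 0.0
scene above roof pts 1392 [0.045 0.005 0.121]
  front lip 515 [-0.0317  0.0023  0.0864] [-0.046 -0.105  0.08 ] [-0.007  0.105  0.1  ]
side above roof pts 1058 [0.045 0.004 0.119]
  front lip 108 [-0.0317 -0.0018  0.0689] [-0.037 -0.104  0.004] [-0.028  0.104  0.072]
wrist above roof pts 4802 [ 0.036 -0.002  0.115]
  front lip 9171 [-0.0042 -0.      0.0702] [-0.03  -0.105  0.041] [0.019 0.105 0.1  ]
```

```bash
python3 -m pendant '[[0,0,0,0,0,0],[0,0,0,0,0,0],[0,0,0,0,0,0],[0,0,0,0,0,0],[0,0,0,0,0,0],[0,0,0,0,0,0],[0,0,0,0,0,0],[0,0,0,0,0,0]]'
python3 hood.py; python3 lk.py pics/w8.png
```

```text
time_s: 32.22
tcp_pos: [0.5327, 0.3196, 0.2891]
eef_rot: [179.6, 0.1, -81.8]
contact_force: [0.1, -0.7, 0.2]
gripper_width: 0.0038
gripper_force: 0.0
scene above roof pts 1 [0.071 0.082 0.112]
  front lip 8 [ 0.0094 -0.0049  0.0243] [ 0.006 -0.045  0.02 ] [0.011 0.068 0.026]
side above roof pts 3 [0.072 0.059 0.113]
  front lip 5 [0.0137 0.0871 0.0483] [ 0.011 -0.063  0.046] [0.016 0.092 0.05 ]
wrist above roof pts 0 0
  front lip 3890 [ 0.0096 -0.0019  0.0409] [-0.003 -0.105  0.016] [0.02  0.105 0.078]
0.053 rim 0 [nan nan] handle 0 [nan nan nan] 0 ang nan
-0.053 rim 0 [nan nan] handle 0 [nan nan nan] 0 ang nanlk.py:8: RuntimeWarning: Mean of empty slice.
  h=q[(q[:,0]<s[0]-.044)&(abs(q[:,1]-y0)<.03)&(q[:,0]<.053)]; m=h.mean(0)
  ret = um.true_divide(
```

The hood fell shut. Check its angle from the slope of the front plane.

```bash
python3 d.py .565,.10,.33,98.4,0; python3 -m pendant '[[0.03,0.01,-0.01,0,0,0],[0.065,0.02,-0.02,0,0,0],[0.1,0.02,-0.03,0,0,0],[0.14,0,-0.03,0,0,0],[0.18,0,-0.03,0,0,0],[0.22,0,-0.03,0,0,0],[0.22,0,-0.03,0,0,0],[0.22,0,-0.03,0,0,0]]'
python3 - <<'E'
from m import *
o=np.array([.5452,.229]);a=np.radians(98.4);X=np.array([np.cos(a),np.sin(a)]);Y=np.array([-X[1],X[0]]);M=np.stack([X,Y],1)
c=cap("wrist");W=cloud(c).reshape(-1,3);q=np.c_[(W[:,:2]-o)@M,W[:,2]]
t=q[(abs(q[:,1])<.105)&(q[:,0]>-.06)&(q[:,0]<.06)&(q[:,2]>.003)&(q[:,2]<.125)]
print(len(t))
for z in np.arange(.005,.12,.01):
    s=t[abs(t[:,2]-z)<.005]
    for lo,hi in((-.105,-.03),(-.03,.03),(.03,.105)):
        u=s[(s[:,1]>lo)&(s[:,1]<hi)]
        print(round(z,3),len(u),np.percentile(u[:,0],[3,50]).round(4) if len(u)>3 else "-",end=" | ")
    print()
u=t[(t[:,2]>.025)&(t[:,2]<.095)]; p=np.polyfit(u[:,2],u[:,0],1); print(p,np.arctan(p[0]))
E
```

```text
[0.222, -0.0005, -0.0411] [0.4, 0.1, -0.2] rows>= 5.4
time_s: 33.08
tcp_pos: [0.5644, 0.0997, 0.3191]
eef_rot: [179.6, 0.1, -82.0]
contact_force: [0.1, 0.9, -0.3]
gripper_width: 0.0038
gripper_force: 0.0
1847
0.005 0 - | 0.005 0 - | 0.005 1 - | 
0.015 138 [-0.0043 -0.0033] | 0.015 104 [-0.0039 -0.0028] | 0.015 125 [-0.0034 -0.0022] | 
0.025 319 [-0.003   0.0016] | 0.025 140 [-0.0027 -0.0003] | 0.025 312 [-0.0018  0.0025] | 
0.035 176 [0.0049 0.007 ] | 0.035 39 [0.0059 0.0075] | 0.035 177 [0.0063 0.0084] | 
0.045 5 [0.0077 0.008 ] | 0.045 41 [0.0087 0.0106] | 0.045 21 [0.0092 0.0096] | 
0.055 0 - | 0.055 43 [0.0118 0.0136] | 0.055 0 - | 
0.065 0 - | 0.065 45 [0.0151 0.0168] | 0.065 0 - | 
0.075 0 - | 0.075 47 [0.0175 0.0194] | 0.075 0 - | 
0.085 0 - | 0.085 47 [0.0209 0.0228] | 0.085 0 - | 
0.095 0 - | 0.095 51 [0.0237 0.0258] | 0.095 0 - | 
0.105 0 - | 0.105 16 [0.0266 0.0275] | 0.105 0 - | 
0.115 0 - | 0.115 0 - | 0.115 0 - | 
[ 0.30061142 -0.0028932 ] 0.2920176330315059
```

```bash
python3 -c "
from plant import r
print(r.close_job())"
```

```text
the job is handed in; nothing more can be done
None
```

I handed the job in at about 33 s, but the hand-in returned no verdict: both mugs are in their bays with handles straight out, and the hood measured shut. The right-hand mug stopped about 5 mm short of home (roughly 88–90 mm, limit 83), and I could not re-measure the mugs once the hood was down.

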